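# Open the polishing tumbler

### The arm

A 7-joint arm with a two-finger parallel gripper is mounted at the origin on the work surface. World frame = base frame: x ahead of the robot, y to its left, z up, the work surface at z = 0. Lengths are in m, angles in rad, forces in N, time in s.
With the tool pointing down it reaches from about 0.425 to 1.025 m from the base axis. Payload 9.4 kg.
Tool frame: the origin (TCP) lies at the very end of the fingers, on their centre line; the grasp point (between the pads) lies env.grasp_offset behind it (env.grasp_offset is the distance from the TCP to the grasp point, in m); z points along the fingers, y is the direction in which the jaws open and shut (so a half turn about z gives the same grasp; the last joint's range is limited). The gripper opens to 93 mm and grips with 3 to 60 N. Pads are 15 mm wide; open, the fingers measure 128 mm over their backs; the gripper's body (75 mm by 188 mm) begins 65 mm behind the grasp point.
Start: joints at [-1.417, 0.599, -0.003, 1.599, 0.002, 0.943, -0.08], TCP at [0.166, 0.706, 0.184] pointing down, gripper open.
Joint ranges: [-2.57, 2.57], [-0.35, 1.97], [-1.29, 1.29], [0.11, 2.56], [-1.05, 4.19], [0.11, 1.86], [-2.63, 2.63]. Speed limits (rad/s): [2.22, 2.22, 3.01, 3.01, 3.14, 3.14, 3.14].

### API

Orientations are given as a rotation vector (axis times angle).
In Python, from cell import env gives the robot as it stands. The module is installed in compiled form; this text tells all that it offers.
- The arm moves only by the shell command python3 -m crank 'ROWS' [FORCE]. ROWS is JSON, a list of rows, each a list of 3 entries, a list of its own where there are three numbers: the turn, a rotation vector about the tool's x, y, z in rad, then the shift along the tool's x, y, z in m, then the finger opening in m, from 0 to 0.093. A call has exactly 5 rows; each row is the pose to reach, as a shift and turn from the pose commanded when the call began, along the tool's axes at that moment; what a row does not reach only later rows make up. A row lasts 1/10 s, in which the tool goes at most 50 mm and 8.59 degrees, less where a joint would pass 70% of its speed; a pose out of reach is approached as far as the arm can. A call with a gripper value outside its range is refused whole. The fingers move at their own pace and stop on an object; FORCE is the grip in N (left out, the last holds). Time passes only in rows, so rows that repeat a pose let the fingers close, or fill a call up. It gives the time, the measured TCP pose, the force and the opening at its end, in the units of the state.
- env.state(): the state, without advancing time (a new reading comes with each control period).
- env.get_image(name): name is "scene" or "top"; returns a dict with "pixels" (384x512x3 uint8, blue, green, red), "mtx" (3x3 intrinsics, pixels), "k1" (the pictures are not rectified: a ray, as slopes to the right and down, at radius r is drawn at 1 + k1 r^2 times it, then the intrinsics apply), "cam_to_world" (4x4, takes a point from camera to world coordinates). Camera axes: x right, y down, z forward; pixel columns grow to the right and rows downward; lengths in m; the calibration is good to about 2 mm. A picture is of the moment at which its call begins. There is no depth.
- env.hand_in(): hands the job in, once; it reports no verdict.
The state is a dict: "time_s": time; "joint_positions": joint angles; "qvel": joint speeds; "effort": joint torques, N m; "ee_pos": TCP position; "tcp_rot": TCP orientation; "wrist_force": force on the tool from outside, world axes, zero at the start; "moment": the same for the moment, N m; "finger_gap": finger opening in m.
Only numpy, scipy, OpenCV 4.12 (cv2) and the standard library are available. Lean on these libraries where they do the work, as an engineer would, in place of code of your own. Each camera call takes 0.05 s, during which the arm holds its last target.

### The job

Open the tilted stone-polishing tumbler: unscrew the knurled nut from the stud (counter-clockwise), lift it off and set it down in the yellow parts tray. Then lift the blue lid, which has two pull tabs, off the stud and lay it flat, right way up, on the black drain mat, wholly on the mat. Set both down rather than dropping them, let go of them, and leave everything else on the bench where it is.

Things in the scene. Friction and masses are not known exactly. Their poses are not given: they have to be found in the camera images.
- machine: Green bench-top tumbler that carries the drum, fixed: housing 200 x 190 mm and 70 mm high, with a cowl up to 150 mm high behind the drum. Origin on the table under it, z up; its x axis points level to the front, the way the drum, stud and lid lean.
- barrel: Grey drum of the tumbler, 132 mm across, 130 mm long, closed by the blue lid. Origin on the drum's axis under its drive plate; z is the axis of drum and threaded stud and rises 30 degrees off vertical, leaning towards the machine's front. Fixed: drum and stud cannot turn. Its rim lies 140 mm along z.
- stud_tip (a point): Tip of the steel stud, on the axis, 200 mm along the barrel's z; axes as the barrel's. 20 mm over its coarse right-hand thread, 17 mm of rise per turn (2.7 mm per rad). Seen from the tip the nut comes off counter-clockwise: it frees after about 4.5 rad (12 mm of rise), then lifts straight off. The thread holds it until then; left part way, it stays. 1 mm of play.
- nut_center (a point): Centre of the round knurled aluminium hand nut: 46 mm across, 30 mm high, open through the middle, about 0.1 kg; z is its axis. It starts 31 mm below the stud's tip, resting on the lid's centre boss, its lower face 8 mm above the flat of the lid; the stud stands 16 mm out of its top. It turns easily (under 0.3 N m).
- lid_center (a point): Centre of the blue lid's disc, 140 mm across, 6 mm thick; z is its axis, out through its top. The boss, 39 mm wide, rises to 11 mm above this point; a ring under the lid, 116 mm across, reaches 11 mm below it, and the lid stands on it when laid flat. Its hole clears the thread by 5 mm; the ring has 3 mm of play in the drum. About 0.18 kg. Nut off, it lifts freely; 70 mm along the axis clears the stud.
- tab_a (a point): Middle of one of the lid's two upright pull tabs: 36 mm long (lid's x), 10 mm thick (lid's y, radially), 32 mm high (lid's z, 16 mm either way of this point). It stands on the disc at the lid's +y, 63 mm from its axis; 48 mm of free room between its inner face and the stud, its outer face 2 mm inside the lid's edge. Axes as the lid's.
- tab_b (a point): The other pull tab, the same, at the lid's -y, 63 mm from its axis. Either may be used.
- tray: Shallow yellow parts tray, 150 (x) by 130 (y) mm outside, 18 mm high, 4 mm walls and floor, open on top, empty, fixed. Origin: centre of its underside, on the table.
- mat_top (a point): Centre of the top of the black ribbed rubber drain mat, 200 x 200 mm, 6 mm thick, lying flat on the table, fixed. Tray and mat may stand either way round.
- grit_jar: Bystander: white jar with a black cap, 60 mm across, 85 mm high; origin under its centre.
- oil_bottle: Bystander: amber bottle, 64 mm across, 170 mm high; origin under its centre.
- red_slab: Bystander: flat piece of red stone, about 120 x 90 x 12 mm; origin under its centre.
- green_slab: Bystander: flat piece of green stone, about 100 x 80 x 10 mm; origin under its centre.
- marble_block: Bystander: standing marble offcut, 100 x 32 mm, 85 mm high; origin under its centre.
- brush: Bystander: cleaning brush lying on the table, about 200 mm long along its x axis, low.
Mind the look-alikes: they are no part of the job. Of the things like the part that bears lid_center, leave any that is turquoise; of the rest the larger one is meant.

How it is judged:
On the way, in this order (a step that is already met when the one before it is completed fails the run):
1. the nut is off the stud and lifted clear of it (distance between nut_center and stud_tip above 0.05 m), for 0.1 s.
2. the nut is set down in the tray, still in the grip when it gets there (not dropped from more than about 15 mm) (x of nut_center in the frame of tray between -0.055 and 0.055 m and y of nut_center in the frame of tray between -0.045 and 0.045 m and z of nut_center in the frame of tray below 0.034 m and contact force between the fingers and nut above 0.5 N), for 0.02 s.
3. with the nut left in the tray, the lid is lifted clear of the stud (x of nut_center in the frame of tray between -0.055 and 0.055 m and y of nut_center in the frame of tray between -0.045 and 0.045 m and z of nut_center in the frame of tray below 0.034 m and distance between lid_center and stud_tip above 0.08 m), for 0.1 s.
4. the lid is set down flat on the mat, still in the grip when it gets there (not dropped from more than about 12 mm) (horizontal distance between lid_center and mat_top below 0.045 m and angle between lid_center's own z axis and vertical below 0.2 rad and z of lid_center in the frame of mat_top below 0.024 m and contact force between the fingers and lid above 0.5 N), for 0.02 s.
At the end, for the whole second after the job is handed in: The nut lies in the tray (its centre within 55 mm along and 45 mm across of the tray's centre and under 34 mm above its underside), the lid lies flat (within 0.08 rad) and right way up on the mat, its centre within 45 mm of the mat's centre; both are let go and at rest (x of nut_center in the frame of tray between -0.055 and 0.055 m and y of nut_center in the frame of tray between -0.045 and 0.045 m and z of nut_center in the frame of tray below 0.034 m and horizontal distance between lid_center and mat_top below 0.045 m and angle between lid_center's own z axis and vertical below 0.08 rad and z of lid_center in the frame of mat_top below 0.016 m and linear speed of each of nut, lid below 0.02 m/s and contact force between the fingers and nut below 0.1 N and contact force between the fingers and lid below 0.1 N); the robot touches nothing.
It fails at once if another thing on the bench is pushed or knocked more than 30 mm from its place (distance of any of grit_jar, oil_bottle, red_slab, green_slab, marble_block, brush from where it was at the start of the episode above 0.03 m).
It also fails if it takes over 72 s, if anything falls off the work surface, if the arm or the gripper's body presses on something with over 40 N, if the wrist force passes 120 N, or if a joint passes its speed limit or range.

## Working session

There is one attempt and no reset: what is moved stays moved. The work goes in short steps, Python scripts to look and compute and a shell command to move; the robot and the scene stay as the last step left them, time stands still between calls to the robot, and variables do not carry over. Pictures are saved under pics/ and viewed, and the job is handed in when it is done.

```bash
ls; mkdir -p pics; python3 - <<'E'
from cell import env
import cv2
s=env.state(); print({k:(v if not hasattr(v,'round') else v) for k,v in s.items()}); print(env.grasp_offset)
for n in("scene","top"):
    im=env.get_image(n); cv2.imwrite(f"pics/{n}0.png",im["pixels"]); print(n,im["mtx"],im["k1"],im["cam_to_world"])
    import pickle; pickle.dump(im,open(f"{n}0.pkl","wb"))
E
```

```text
pics
{'time_s': 0.0, 'joint_positions': array([-1.4167078 ,  0.60012967, -0.00254528,  1.60012916,  0.00180104,
        0.94289773, -0.07980357]), 'qvel': array([-0.00143461,  0.00035609,  0.00061172,  0.00014799, -0.00245444,
        0.00056154,  0.00226997]), 'effort': array([ 1.43603316e-03, -7.65059066e+01,  1.49691548e+00, -2.52337450e+01,
       -5.25358657e-02,  1.71536347e-02,  1.73455301e-04]), 'ee_pos': array([0.16573757, 0.7052428 , 0.18355696]), 'tcp_rot': array([-3.61624092e-01, -3.12067191e+00,  2.45247239e-03]), 'wrist_force': array([ 0.52146329,  0.29991287, -0.29677021]), 'moment': array([-0.04413707,  0.03288309,  0.00398696]), 'finger_gap': 0.09281983721563417}
0.0188
scene [[354.30202906   0.         256.86761433]
 [  0.         354.30202906 189.28824835]
 [  0.           0.           1.        ]] 0.03064095224594488 [[ 0.07661505  0.57452218 -0.81489533  1.35029379]
 [ 0.99694318 -0.05669245  0.05376124 -0.03252463]
 [-0.01531139 -0.81652326 -0.57710946  0.76162646]
 [ 0.          0.          0.          1.        ]]
top [[349.59796467   0.         256.40744296]
 [  0.         349.59796467 194.29283197]
 [  0.           0.           1.        ]] -0.07721390544572643 [[-1.22471947e-02 -9.83927105e-01  1.78150100e-01  3.52037236e-01]
 [-9.99924863e-01  1.21447020e-02 -1.66585902e-03  1.81470025e-02]
 [-5.24496034e-04 -1.78157116e-01 -9.84001914e-01  1.22402493e+00]
 [ 0.00000000e+00  0.00000000e+00  0.00000000e+00  1.00000000e+00]]
```

View pics/scene0.png

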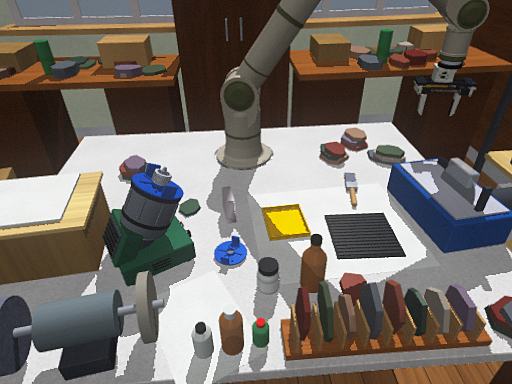

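View pics/top0.png

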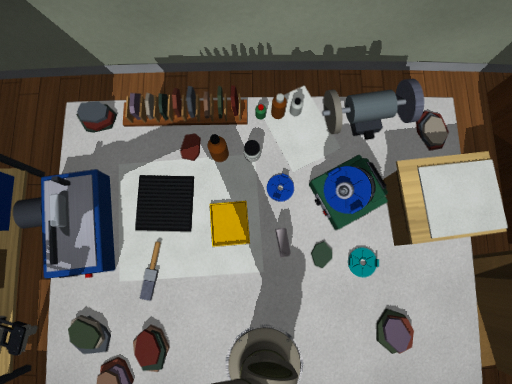

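```bash
python3 - <<'E'
import cv2
a=cv2.imread("pics/scene0.png")[155:285,95:255]; cv2.imwrite("pics/sc.png",cv2.resize(a,None,fx=4.6,fy=4.6,interpolation=cv2.INTER_CUBIC))
a=cv2.imread("pics/top0.png")[145:240,300:400]; cv2.imwrite("pics/tc.png",cv2.resize(a,None,fx=6,fy=6,interpolation=cv2.INTER_CUBIC))
E
```

```text
(no output)
```

View pics/sc.png

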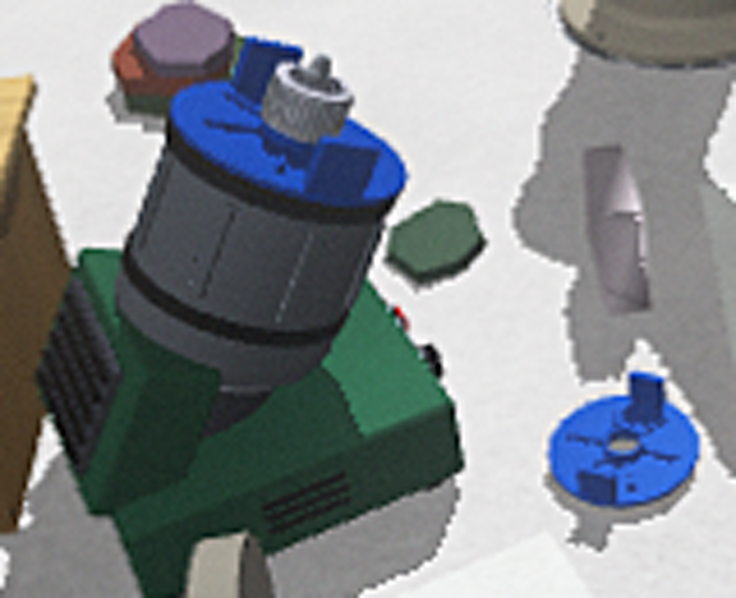

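View pics/tc.png

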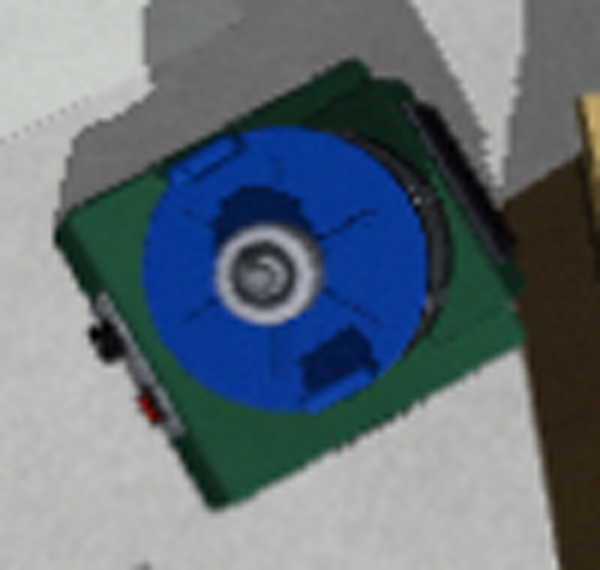

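```bash
cat > h.py <<'E'
import numpy as np, cv2, pickle
from scipy.spatial.transform import Rotation as R
from scipy.optimize import minimize, least_squares
I={n:pickle.load(open(f"{n}0.pkl","rb")) for n in("scene","top")}
def proj(im,P):
    P=np.atleast_2d(P); T=np.linalg.inv(im["cam_to_world"]); c=P@T[:3,:3].T+T[:3,3]
    dist=np.array([im["k1"],0,0,0,0.])
    return cv2.projectPoints(c.reshape(-1,1,3),np.zeros(3),np.zeros(3),im["mtx"],dist)[0].reshape(-1,2)
def ray(im,uv):
    p=cv2.undistortPoints(np.array(uv,float).reshape(-1,1,2),im["mtx"],np.array([im["k1"],0,0,0,0.])).reshape(-1,2)
    d=np.c_[p,np.ones(len(p))]@im["cam_to_world"][:3,:3].T
    return im["cam_to_world"][:3,3],d
def onz(im,uv,z):
    o,d=ray(im,uv); return o+d*((z-o[2])/d[:,2])[:,None]
def circ(r,z,n=60):
    t=np.linspace(0,2*np.pi,n,endpoint=False); return np.c_[r*np.cos(t),r*np.sin(t),0*t+z]
def box(x,y,z): return np.array([[a,b,c] for a in x for b in y for c in z],float)
def barrelR(yaw,tilt=np.pi/6): return R.from_euler('z',yaw)*R.from_euler('y',tilt)
def bluemask(im,x0,y0,x1,y1):
    hsv=cv2.cvtColor(im["pixels"],cv2.COLOR_BGR2HSV)
    m=cv2.inRange(hsv,(105,110,40),(130,255,255)); o=np.zeros_like(m); o[y0:y1,x0:x1]=m[y0:y1,x0:x1]; return o
E
python3 - <<'E'
from h import *
m={"scene":bluemask(I["scene"],125,155,190,205),"top":bluemask(I["top"],315,155,378,220)}
for n in m: print(n,(m[n]>0).sum())
S=4
tgt={n:(m[n]>0).astype(np.float32) for n in m}
def render(p,n):
    x,y,z,yaw,tw=p; B=barrelR(yaw); L=B*R.from_euler('z',tw); o=np.array([x,y,z]) # o = stud tip
    im=I[n]; c=o-B.apply([0,0,.057]); q=np.zeros((384*S,512*S),np.uint8)
    def fill(P,Rr,v):
        uv=proj(im,Rr.apply(P)+c); h=cv2.convexHull(((uv+.5)*S-.5).astype(np.float32)).round().astype(np.int32); cv2.fillConvexPoly(q,h,v)
    parts=[("tab",s,L.apply([0,s*.063,.019])+c) for s in(1,-1)]
    fill(np.r_[circ(.07,-.003),circ(.07,.003)],L,255)
    cam=im["cam_to_world"][:3,3]
    lst=[(np.linalg.norm(L.apply([0,s*.063,.019])+c-cam),box((-.018,.018),(s*.058,s*.068),(.003,.035)),L,255) for s in(1,-1)]
    lst+=[(np.linalg.norm(B.apply([0,0,.026])+c-cam),np.r_[circ(.023,.011),circ(.023,.041)],B,0),(np.linalg.norm(B.apply([0,0,.05])+c-cam),np.r_[circ(.01,.041),circ(.01,.057)],B,0)]
    for d,P,Rr,v in sorted(lst,key=lambda t:-t[0]): fill(P,Rr,v)
    return cv2.resize(q,(512,384),interpolation=cv2.INTER_AREA).astype(np.float32)/255
def cost(p):
    return sum(np.abs(render(p,n)-tgt[n]).sum() for n in m)
# init: triangulate stud tip
A=[];b=[]
for n,uv in(("scene",(164.6,169.1)),("top",(344.2,190.3))):
    o,d=ray(I[n],uv); d=d[0]/np.linalg.norm(d[0]); M=np.eye(3)-np.outer(d,d); A.append(M);b.append(M@o)
t=np.linalg.lstsq(np.vstack(A),np.hstack(b),rcond=None)[0]; print("tip tri",t, [np.round(proj(I[n],t),1) for n in m])
p0=np.r_[t,np.radians(119),0]
best=None
for tw in np.radians([-15,0,15]):
  p=p0.copy();p[4]=tw
  sim=np.vstack([p]+[p+e for e in np.diag([.01,.01,.01,.1,.15])])
  for _ in range(3):
    r=minimize(cost,sim[0],method="Nelder-Mead",options=dict(initial_simplex=sim,maxfev=500,xatol=1e-4,fatol=.05)); sim=np.vstack([r.x]+[r.x+e for e in np.diag([.004,-.004,.004,.04,.05])])
  print(np.round(r.x,4),np.degrees(r.x[3:]),r.fun)
  if best is None or r.fun<best.fun: best=r
np.save("bar.npy",best.x)
out=[]
for n,(x0,y0,w) in {"scene":(115,145,90),"top":(305,140,90)}.items():
    a=I[n]["pixels"].copy(); r=render(best.x,n); a=cv2.resize(a[y0:y0+w,x0:x0+w],(400,400)); rr=cv2.resize(r[y0:y0+w,x0:x0+w],(400,400))
    cs,_=cv2.findContours((rr>.5).astype(np.uint8),cv2.RETR_LIST,cv2.CHAIN_APPROX_NONE); cv2.drawContours(a,cs,-1,(0,255,255),1); out.append(a)
cv2.imwrite("pics/fit.png",np.hstack(out))
E
```

```text
scene 875
top 1565
tip tri [ 0.53336177 -0.22616839  0.2663634 ] [array([[163.3, 168.9]]), array([[343. , 190.5]])]
[ 0.5307 -0.2227  0.2717  2.0937 -0.0703] [119.95892928  -4.025775  ] 150.18431091308594
[ 0.5308 -0.2227  0.2719  2.1002 -0.0667] [120.33308725  -3.82141314] 151.04705810546875
[ 0.5309 -0.2227  0.2716  2.0955 -0.0658] [120.06535506  -3.77009239] 148.435302734375
```

View pics/fit.png

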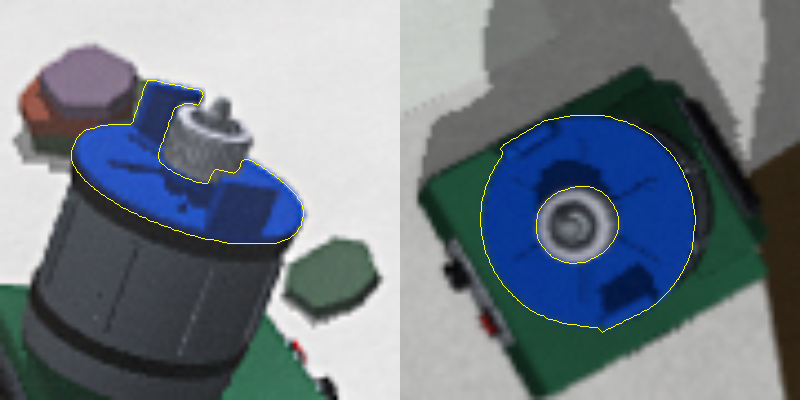

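```bash
python3 - <<'E'
from h import *
p=np.load("bar.npy"); B=barrelR(p[3]); tip=p[:3]; print("axis",B.apply([0,0,1]))
T=I["top"];Sc=I["scene"]
def hsvm(im,lo,hi,bx):
    m=cv2.inRange(cv2.cvtColor(im["pixels"],cv2.COLOR_BGR2HSV),lo,hi); o=np.zeros_like(m); x0,y0,x1,y1=bx; o[y0:y1,x0:x1]=m[y0:y1,x0:x1]; return o
def rect(im,m,z):
    cs,_=cv2.findContours(cv2.morphologyEx(m,cv2.MORPH_CLOSE,np.ones((5,5))),cv2.RETR_EXTERNAL,cv2.CHAIN_APPROX_NONE); c=max(cs,key=cv2.contourArea)
    P=onz(im,c.reshape(-1,2).astype(float),z); (cx,cy),wh,ang=cv2.minAreaRect((P[:,:2]*1000).astype(np.float32)); return np.round([cx,cy,*wh,ang],1)
print("mat top",rect(T,hsvm(T,(0,0,0),(180,255,60),(128,168,200,238)),.006))
print("mat scene",rect(Sc,hsvm(Sc,(0,0,0),(180,255,70),(322,210,408,262)),.006))
print("tray top",rect(T,hsvm(T,(20,120,60),(35,255,255),(200,190,260,255)),.018))
print("tray scene",rect(Sc,hsvm(Sc,(20,120,60),(35,255,255),(255,195,320,250)),.010))
print("housing corners z=.07:",onz(T,[[310,183.3],[335.8,229.2],[387,200]],.07).round(3))
# approx bystanders in scene, bases
for nm,uv in dict(jar=(268,288),bottle=(314,283),jartopcap=(268,262)).items(): print(nm,onz(Sc,[uv],0).round(3))
for nm,uv,z in(("jar",(252,149),.085),("bottle",(218,143),.17),("marble",(283,241),.085),("brushA",(158,240),.02),("brushB",(147,299),.02),("decoy",(280,187),.02)): print(nm,onz(T,[uv],z).round(3))
out=[]
for n,(x0,y0,w) in {"scene":(130,150,60),"top":(315,160,60)}.items():
    im=I[n]; k=400/w; a=cv2.resize(im["pixels"][y0:y0+w,x0:x0+w],(400,400),interpolation=cv2.INTER_CUBIC)
    for P,c in((circ(.023,-.016),(0,255,255)),(circ(.023,-.046),(0,255,255)),(circ(.010,0),(0,0,255)),(circ(.01,-.016),(0,0,255)),(circ(.066,-.060),(0,255,0))):
        uv=proj(im,B.apply(P)+tip); cv2.polylines(a,[((uv-[x0,y0]+.5)*k).astype(np.int32)],True,c,1)
    out.append(a)
cv2.imwrite("pics/nut.png",np.hstack(out))
a=T["pixels"][100:320,100:400]; cv2.imwrite("pics/t2.png",cv2.resize(a,None,fx=2.6,fy=2.6,interpolation=cv2.INTER_CUBIC))
E
```

```text
axis [-0.25049376  0.43272726  0.8660254 ]
mat top [547.6 342.2 198.9 197.3  88.1]
mat scene [555.3 343.7 198.  198.2  88. ]
tray top [470.8 112.1 150.  129.8   4.3]
tray scene [474.  115.3 167.2 132.1   4.2]
housing corners z=.07: [[ 0.596 -0.165  0.07 ]
 [ 0.44  -0.245  0.07 ]
 [ 0.536 -0.425  0.07 ]]
jar [[0.732 0.033 0.   ]]
bottle [[0.726 0.158 0.   ]]
jartopcap [[ 0.64   0.043 -0.   ]]
jar [[0.715 0.029 0.085]]
bottle [[0.709 0.136 0.17 ]]
marble [[ 0.403 -0.068  0.085]]
brushA [[0.414 0.357 0.02 ]]
brushB [[0.216 0.389 0.02 ]]
decoy [[ 0.595 -0.067  0.02 ]]
```

View pics/nut.png

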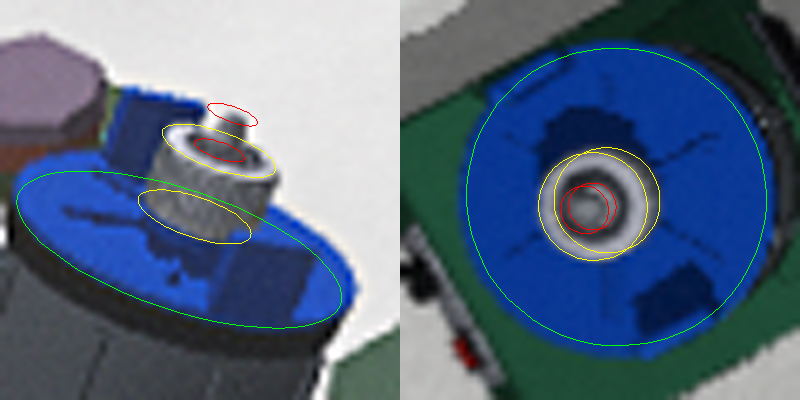

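View pics/t2.png

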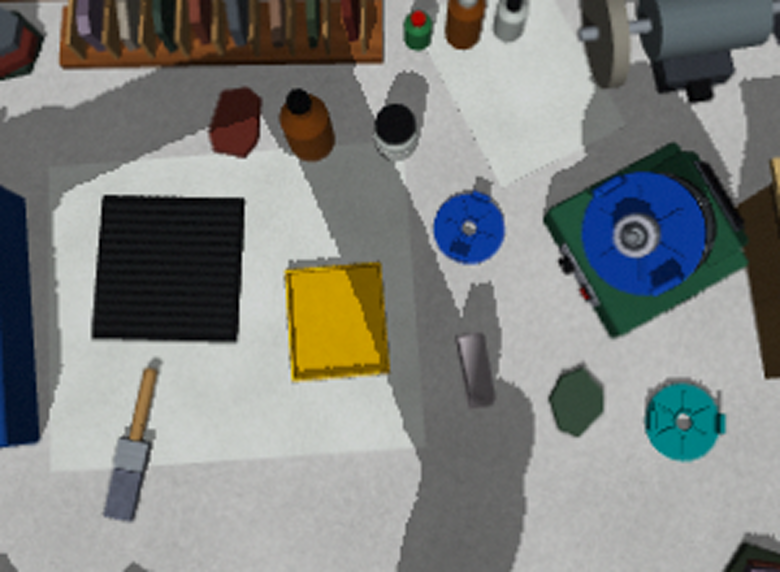

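```bash
cat > g.py <<'E'
from h import *
from cell import env
p=np.load("bar.npy"); B=barrelR(p[3]); tip=p[:3]; L=B*R.from_euler('z',p[4]); lid=tip-B.apply([0,0,.057]); ax=B.apply([0,0,1])
def tool(zdir,ydir):
    z=np.array(zdir,float); z/=np.linalg.norm(z); y=np.array(ydir,float); y-=z*(y@z); y/=np.linalg.norm(y); return R.from_matrix(np.c_[np.cross(y,z),y,z])
def go(pos,rot,cur=None):
    s=env.state(); P=s["ee_pos"] if cur is None else cur[0]; Q=R.from_rotvec(s["tcp_rot"]) if cur is None else cur[1]
    print("shift",Q.inv().apply(np.asarray(pos)-P).round(4),"turn",(Q.inv()*rot).as_rotvec().round(3))
def st():
    s=env.state(); print("t",round(s["time_s"],2),"q",s["joint_positions"].round(2),"p",s["ee_pos"].round(4),"F",s["wrist_force"].round(1),"M",s["moment"].round(2),"gap",round(s["finger_gap"],4)); print(R.from_rotvec(s["tcp_rot"]).as_matrix().round(3).tolist())
E
python3 - <<'E'
from g import *
st(); s=env.state(); Q=R.from_rotvec(s["tcp_rot"])
print("above",tip+ax*.08)
for ang in range(0,360,30):
    y=B.apply([np.cos(np.radians(ang)),np.sin(np.radians(ang)),0]); print(ang,y.round(2),end=' '); go(tip+ax*.08,tool(-ax,y))
E
```

```text
t 0.1 q [-1.42  0.6  -0.    1.6   0.    0.94 -0.08] p [0.1658 0.7053 0.1837] F [-0.  -0.7 -0.2] M [ 0.01 -0.01 -0.01] gap 0.0926
[[-0.973, 0.229, -0.0], [0.229, 0.973, -0.001], [-0.0, -0.001, -1.0]]
above [ 0.51085761 -0.18803597  0.34086596]
0 [-0.43  0.75 -0.5 ] shift [-0.5403 -0.791  -0.1561] turn [ 0.497 -0.198 -0.738]
30 [-0.81  0.4  -0.43] shift [-0.5403 -0.791  -0.1561] turn [ 0.555 -0.066 -1.248]
60 [-0.97 -0.06 -0.25] shift [-0.5403 -0.791  -0.1561] turn [ 0.593  0.086 -1.756]
90 [-0.87 -0.5  -0.  ] shift [-0.5403 -0.791  -0.1561] turn [ 0.605  0.26  -2.261]
120 [-0.53 -0.81  0.25] shift [-0.5403 -0.791  -0.1561] turn [ 0.586  0.462 -2.761]
150 [-0.06 -0.9   0.43] shift [-0.5403 -0.791  -0.1561] turn [-0.454 -0.608  2.817]
180 [ 0.43 -0.75  0.5 ] shift [-0.5403 -0.791  -0.1561] turn [-0.247 -0.62   2.319]
210 [ 0.81 -0.4   0.43] shift [-0.5403 -0.791  -0.1561] turn [-0.071 -0.601  1.815]
240 [0.97 0.06 0.25] shift [-0.5403 -0.791  -0.1561] turn [ 0.081 -0.557  1.307]
270 [0.87 0.5  0.  ] shift [-0.5403 -0.791  -0.1561] turn [ 0.212 -0.493  0.796]
300 [ 0.53  0.81 -0.25] shift [-0.5403 -0.791  -0.1561] turn [ 0.325 -0.412  0.285]
330 [ 0.06  0.9  -0.43] shift [-0.5403 -0.791  -0.1561] turn [ 0.42  -0.313 -0.226]
```

```bash
python3 -m crank '[[[0,0,0],[0,0,-0.04],0.064],[[0,0,0],[0,0,-0.08],0.064],[[0,0,-0.1],[0,0,-0.12],0.064],[[0,0,-0.2],[0,0,-0.16],0.064],[[0,0,-0.2],[0,0,-0.2],0.064]]' 20; python3 -c "
from g import *
st()"
```

```text
time_s: 0.6
ee_pos: [0.1659, 0.7053, 0.3857]
tcp_rot: [-0.043, -3.141, 0.001]
wrist_force: [-0.2, 0.5, -0.8]
finger_gap: 0.0646
t 0.6 q [-1.39  0.47 -0.04  1.33  0.02  1.34  0.11] p [0.1659 0.7053 0.3857] F [-0.2  0.5 -0.8] M [ 0.06 -0.01 -0.02] gap 0.0646
[[-1.0, 0.027, -0.0], [0.027, 1.0, -0.001], [0.0, -0.001, -1.0]]
```

```bash
python3 -m crank '[[[0,0,0.14],[-0.024,-0.04,0],0.064],[[0,0,0.28],[-0.05,-0.08,0],0.064],[[0,0,0.42],[-0.075,-0.12,0],0.064],[[0,0,0.56],[-0.1,-0.16,0],0.064],[[0,0,0.7],[-0.125,-0.2,0],0.064]]'; python3 -c "
from g import *
st(); s=env.state(); go([.4,.29,.386],tool([0,0,-1],R.from_rotvec([0,0,-.7]).apply(R.from_rotvec(s['tcp_rot']).as_matrix()[:,1])))"
```

```text
time_s: 1.1
ee_pos: [0.2853, 0.5, 0.3842]
tcp_rot: [-1.131, -2.931, 0.001]
wrist_force: [1.6, -0.3, -0.4]
finger_gap: 0.064
t 1.1 q [-1.26  0.25  0.14  1.68 -0.04  1.21 -0.27] p [0.2853 0.5    0.3842] F [ 1.6 -0.3 -0.4] M [-0.03 -0.02  0.03] gap 0.064
[[-0.741, 0.672, -0.0], [0.672, 0.741, -0.0], [-0.0, -0.0, -1.0]]
shift [-0.226  -0.0785 -0.0018] turn [-0.   0.   0.7]
```

```bash
python3 -m crank '[[[0,0,0.14],[-0.045,-0.016,0],0.064],[[0,0,0.28],[-0.09,-0.032,0],0.064],[[0,0,0.42],[-0.135,-0.047,0],0.064],[[0,0,0.56],[-0.18,-0.063,0],0.064],[[0,0,0.7],[-0.226,-0.0785,0],0.064]]'; python3 -c "
from g import *
st(); s=env.state(); go([.46,.08,.386],tool([0,0,-1],R.from_rotvec([0,0,-.7]).apply(R.from_rotvec(s['tcp_rot']).as_matrix()[:,1])))"
```

```text
time_s: 1.6
ee_pos: [0.4009, 0.2908, 0.3844]
tcp_rot: [-2.067, -2.366, -0.0]
wrist_force: [0.9, -0.8, 0.3]
finger_gap: 0.0638
t 1.6 q [-1.06  0.12  0.37  1.85 -0.05  1.18 -0.54] p [0.4009 0.2908 0.3844] F [ 0.9 -0.8  0.3] M [-0.08 -0.02  0.01] gap 0.0638
[[-0.134, 0.991, -0.0], [0.991, 0.134, 0.0], [0.0, -0.0, -1.0]]
shift [-0.2168  0.0303 -0.0017] turn [-0.  -0.   0.7]
```

```bash
python3 -m crank '[[[0,0,0.14],[-0.043,0.006,0],0.064],[[0,0,0.28],[-0.087,0.012,0],0.064],[[0,0,0.42],[-0.13,0.018,0],0.064],[[0,0,0.56],[-0.173,0.024,0],0.064],[[0,0,0.7],[-0.217,0.03,0],0.064]]'; python3 -c "
from g import *
st(); s=env.state(); y=R.from_rotvec(s['tcp_rot']).as_matrix()[:,1]
for a in range(0,360,30): print(a,end=' ');go(tip+ax*.04,tool(-ax,B.apply([np.cos(np.radians(a)),np.sin(np.radians(a)),0])))"
```

```text
time_s: 2.1
ee_pos: [0.4604, 0.0803, 0.3844]
tcp_rot: [-2.753, -1.513, -0.0]
wrist_force: [-0.2, -0.6, -0.0]
finger_gap: 0.0639
t 2.1 q [-0.84  0.08  0.6   1.9  -0.05  1.17 -0.78] p [0.4604 0.0803 0.3844] F [-0.2 -0.6 -0. ] M [-0.05  0.05 -0.01] gap 0.0639
[[0.536, 0.844, -0.0], [0.844, -0.536, 0.0], [0.0, -0.0, -1.0]]
0 shift [-0.2088  0.2041  0.0781] turn [ 0.17  -0.692 -2.581]
30 shift [-0.2088  0.2041  0.0781] turn [-0.387  0.704  2.994]
60 shift [-0.2088  0.2041  0.0781] turn [-0.483  0.504  2.499]
90 shift [-0.2088  0.2041  0.0781] turn [-0.535  0.324  1.997]
120 shift [-0.2088  0.2041  0.0781] turn [-0.554  0.161  1.49 ]
150 shift [-0.2088  0.2041  0.0781] turn [-0.546  0.012  0.98 ]
180 shift [-0.2088  0.2041  0.0781] turn [-0.514 -0.126  0.47 ]
210 shift [-0.2088  0.2041  0.0781] turn [-0.459 -0.252 -0.042]
240 shift [-0.2088  0.2041  0.0781] turn [-0.383 -0.367 -0.553]
270 shift [-0.2088  0.2041  0.0781] turn [-0.285 -0.471 -1.064]
300 shift [-0.2088  0.2041  0.0781] turn [-0.163 -0.561 -1.573]
330 shift [-0.2088  0.2041  0.0781] turn [-0.013 -0.636 -2.08 ]
```

```bash
python3 -c "
from g import *
go(tip+ax*.1,tool(-ax,B.apply([-1,0,0])))"
```

```text
shift [-0.195   0.1775  0.0261] turn [-0.514 -0.126  0.47 ]
```

```bash
python3 -m crank '[[[-0.1,-0.025,0.094],[-0.039,0.035,0.005],0.064],[[-0.2,-0.05,0.188],[-0.078,0.071,0.010],0.064],[[-0.31,-0.076,0.282],[-0.117,0.106,0.015],0.064],[[-0.41,-0.1,0.376],[-0.156,0.142,0.02],0.064],[[-0.514,-0.126,0.47],[-0.195,0.1775,0.026],0.064]]'; python3 -c "
from g import *
st(); go(tip+ax*.1,tool(-ax,B.apply([-1,0,0])))"
```

```text
time_s: 2.6
ee_pos: [0.5046, -0.1646, 0.3604]
tcp_rot: [2.537, 0.683, 0.189]
wrist_force: [0.3, -0.4, -0.5]
finger_gap: 0.0639
t 2.6 q [-0.79  0.04  0.7   2.13  0.62  0.84 -1.52] p [ 0.5046 -0.1646  0.3604] F [ 0.3 -0.4 -0.5] M [ 0.32  0.31 -0.05] gap 0.0639
[[0.864, 0.433, 0.255], [0.503, -0.748, -0.433], [0.003, 0.503, -0.864]]
shift [-0.0064  0.0105  0.0086] turn [ 0.004 -0.004  0.   ]
```

```bash
python3 -m crank '[[[0,0,0.14],[-0.0064,0.0105,0.0086],0.064],[[0,0,0.28],[-0.0064,0.0105,0.0086],0.064],[[0,0,0.42],[-0.0064,0.0105,0.0086],0.064],[[0,0,0.56],[-0.0064,0.0105,0.0086],0.064],[[0,0,0.7],[-0.0064,0.0105,0.0086],0.064]]'; python3 -m crank '[[[0,0,0.1],[0,0,0],0.064],[[0,0,0.2],[0,0,0],0.064],[[0,0,0.2],[0,0,0],0.064],[[0,0,0.2],[0,0,0],0.064],[[0,0,0.2],[0,0,0],0.064]]'; python3 -c "
from g import *
st(); s=env.state(); y=R.from_rotvec(s['tcp_rot']).as_matrix()[:,1]; print(L.inv().apply(y),L.inv().apply(s['ee_pos']-tip))
go(tip+ax*.1,tool(-ax,y));go(tip-ax*.046,tool(-ax,y))"
```

```text
time_s: 3.1
ee_pos: [0.5056, -0.1777, 0.3577]
tcp_rot: [2.673, -0.236, 0.416]
wrist_force: [0.2, 0.7, -0.6]
finger_gap: 0.0642
time_s: 3.6
ee_pos: [0.5059, -0.1776, 0.3579]
tcp_rot: [2.66, -0.495, 0.475]
wrist_force: [0.3, 0.2, 0.5]
finger_gap: 0.0637
t 3.6 q [-0.81  0.05  0.77  2.13  0.6   0.81 -2.37] p [ 0.5059 -0.1776  0.3579] F [0.3 0.2 0.5] M [ 0.43  0.4  -0.  ] gap 0.0637
[[0.88, -0.402, 0.253], [-0.269, -0.861, -0.432], [0.391, 0.312, -0.866]]
[-0.67658831  0.73635956 -0.0016886 ] [ 0.00158062 -0.0008103   0.10049173]
shift [0.0006 0.0017 0.0005] turn [-0.002 -0.002 -0.   ]
shift [0.0003 0.0019 0.1465] turn [-0.002 -0.002 -0.   ]
```

```bash
python3 -m crank '[[[0,0,0],[0,0.0015,0.025],0.064],[[0,0,0],[0,0.0017,0.05],0.064],[[0,0,0],[0,0.0017,0.075],0.064],[[0,0,0],[0,0.0017,0.095],0.064],[[0,0,0],[0,0.0017,0.095],0.064]]'; cat > look.py <<'E'
import sys
from g import *
def look(name,boxes,scale):
    out=[]
    for n,(x0,y0,w) in boxes.items():
        im=env.get_image(n); pickle.dump(im,open(f"{n}_{name}.pkl","wb")); out.append(cv2.resize(im["pixels"][y0:y0+w,x0:x0+w],(400,400),interpolation=cv2.INTER_CUBIC))
    cv2.imwrite(f"pics/{name}.png",np.hstack(out))
look(sys.argv[1],eval(sys.argv[2]),1); st()
E
python3 look.py a1 '{"scene":(125,110,90),"top":(305,140,90)}'
```

```text
time_s: 4.1
ee_pos: [0.5283, -0.221, 0.2745]
tcp_rot: [2.658, -0.497, 0.471]
wrist_force: [0.2, -0.5, 0.7]
finger_gap: 0.0641
t 4.2 q [-0.63  0.25  0.8   2.21  0.52  0.49 -2.25] p [ 0.529  -0.2204  0.2764] F [-1.3 -0.2 -0. ] M [ 0.46  0.42 -0.01] gap 0.0639
[[0.879, -0.404, 0.252], [-0.271, -0.86, -0.433], [0.391, 0.312, -0.866]]
```

View pics/a1.png

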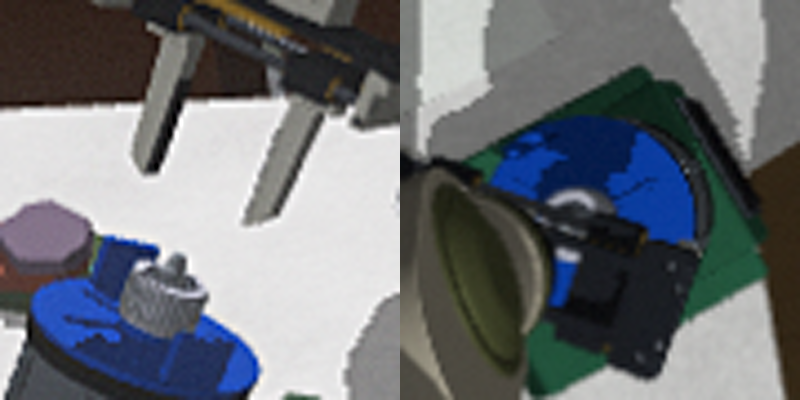

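```bash
python3 -c "
from g import *
im=pickle.load(open('scene_a1.pkl','rb')); s=env.state(); y=R.from_rotvec(s['tcp_rot']).as_matrix()[:,1]
for e in (0,.032,-.032): print(proj(im,s['ee_pos']+e*y), ((proj(im,s['ee_pos']+e*y)-[125,110])*400/90).round())
print(im['cam_to_world']-I['scene']['cam_to_world'])
print(proj(im,tip),proj(im,tip+.04*ax))
print(s['finger_gap'])
"
```

```text
[[165.06193818 164.7228935 ]] [[178. 243.]]
[[154.56125253 159.50665965]] [[131. 220.]]
[[175.61919638 169.96862075]] [[225. 267.]]
[[0. 0. 0. 0.]
 [0. 0. 0. 0.]
 [0. 0. 0. 0.]
 [0. 0. 0. 0.]]
[[164.41684357 166.68695855]] [[169.4318751  153.04231049]]
0.06389602713574744
```

```bash
python3 look.py a2 '{"scene":(125,110,90),"top":(305,140,90)}'
```

```text
t 4.3 q [-0.63  0.25  0.8   2.21  0.52  0.49 -2.25] p [ 0.5295 -0.2198  0.277 ] F [-0.2 -0.2  0.5] M [ 0.42  0.38 -0.07] gap 0.0643
[[0.879, -0.404, 0.254], [-0.271, -0.861, -0.432], [0.393, 0.311, -0.866]]
```

View pics/a2.png

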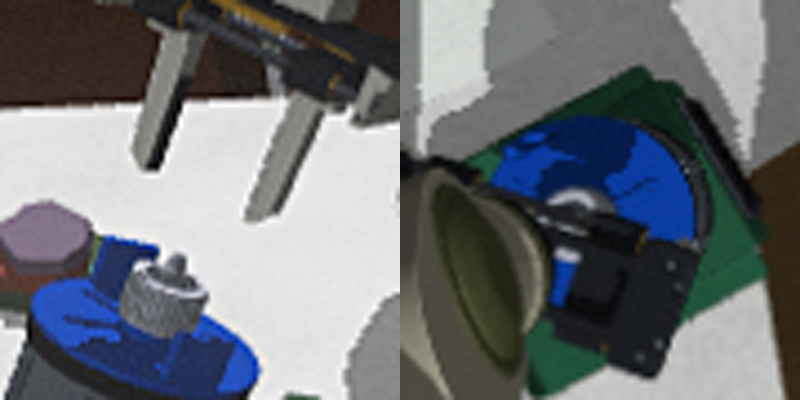

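```bash
python3 -c "
from g import *
s=R.from_rotvec([-3.61624092e-01, -3.12067191e+00,  2.45247239e-03]).as_matrix(); o=np.array([0.16573757, 0.7052428 , 0.18355696])
for e in (0,.0464,-.0464): print(proj(I['scene'],o+e*s[:,1]),proj(I['scene'],o+e*s[:,1]-.04*s[:,2]), proj(I['top'],o+e*s[:,1]))
a=I['scene']['pixels'][50:140,390:500]; cv2.imwrite('pics/i.png',cv2.resize(a,None,fx=6,fy=6))
im=pickle.load(open('top_a2.pkl','rb'));a=im['pixels'][130:250,270:420]; cv2.imwrite('pics/i2.png',cv2.resize(a,None,fx=5,fy=5,interpolation=cv2.INTER_CUBIC))
st=env.state();print(proj(im,st['ee_pos']))
"
```

```text
[[431.31964001 122.46232808]] [[434.33626491 112.37430863]] [[ 26.30055201 321.0861616 ]]
[[444.62967874 123.0430088 ]] [[447.9097797  112.90539453]] [[ 12.63228149 316.97592335]]
[[418.17357349 121.88295927]] [[420.93357219 111.84309152]] [[ 40.22747625 325.19988467]]
[[341.71137441 191.11871539]]
```

View pics/i.png

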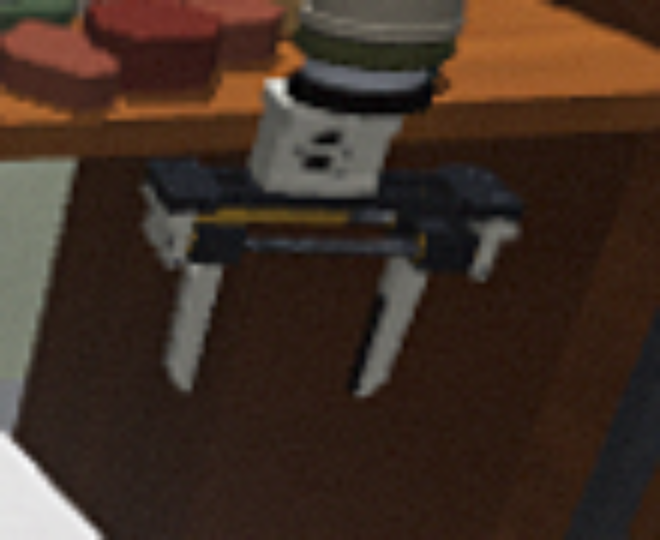

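View pics/i2.png

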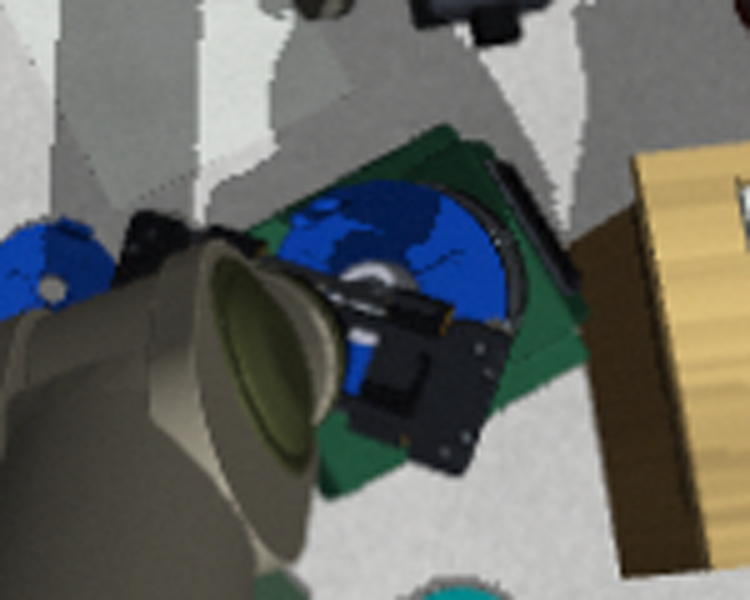

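```bash
python3 -c "
from g import *
s=R.from_rotvec([-3.61624092e-01, -3.12067191e+00,  2.45247239e-03]).as_matrix(); o=np.array([0.16573757, 0.7052428 , 0.18355696])
im=I['top']; a=cv2.resize(im['pixels'][290:374,0:90],None,fx=6,fy=6,interpolation=cv2.INTER_CUBIC)
for e in(.0464,-.0464,.064,-.064):
  for z,c in((0,(0,0,255)),(.03,(0,255,255))):
    u=proj(im,o+e*s[:,1]-z*s[:,2])[0]; cv2.circle(a,tuple(int(v) for v in (u-[0,290]+.5)*6),3,c,-1)
cv2.imwrite('pics/i3.png',np.clip(a.astype(int)*2,0,255).astype(np.uint8))
print(proj(I['scene'],[[0,0,0],[0.11,0,0]]),proj(I['top'],[[0,0,0],[.11,0,0]]))
"
```

```text
[[243.21911921 153.48485384]
 [244.43613762 166.70528207]] [[263.34663236 363.79206535]
 [262.8772149  329.92164144]]
```

View pics/i3.png

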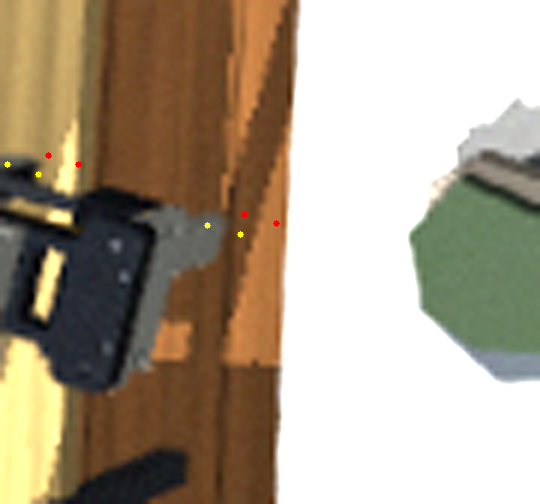

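```bash
cat > ov.py <<'E'
from g import *
def fingers(im,o,Q,gap,crop,fx,cols=((0,0,255),)):
    x0,y0,x1,y1=crop; a=cv2.resize(im['pixels'][y0:y1,x0:x1],None,fx=fx,fy=fx,interpolation=cv2.INTER_CUBIC)
    for sg in(1,-1):
        P=box((-.0075,.0075),(sg*gap/2,sg*(gap/2+.0175)),(-.084,0)); uv=proj(im,Q.apply(P)+o)
        for i in range(8):
            for j in range(i+1,8):
                if bin(i^j).count('1')==1: cv2.line(a,*[tuple(int(v) for v in (uv[k]-[x0,y0]+.5)*fx) for k in(i,j)],cols[0],1)
    return a
E
python3 -c "
from ov import *
Q0=R.from_rotvec([-3.61624092e-01, -3.12067191e+00,  2.45247239e-03]); o0=np.array([0.16573757, 0.7052428 , 0.18355696])
s=env.state(); Q1=R.from_rotvec(s['tcp_rot']); o1=s['ee_pos']; g=s['finger_gap']
d=np.array([0,0,.03])
im1=pickle.load(open('scene_a2.pkl','rb'))
r=[]
for off0,off1 in((d*0,d*0),(d,d),(d,-.03*Q1.as_matrix()[:,2])):
  r.append(np.vstack([fingers(I['scene'],o0+off0,Q0,.0928,(405,70,465,135),4.2),fingers(im1,o1+off1,Q1,g,(140,110,200,175),4.2)]))
cv2.imwrite('pics/ov.png',np.hstack(r))
"
```

```text
(no output)
```

View pics/ov.png

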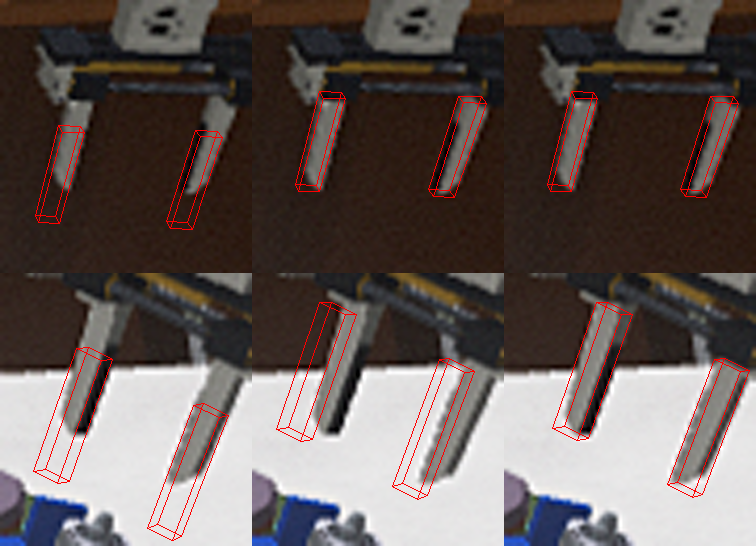

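```bash
python3 -c "
from g import *
s=env.state(); y=R.from_rotvec(s['tcp_rot']).as_matrix()[:,1]
go(tip-ax*.046,tool(-ax,y))"
```

```text
shift [-0.0003  0.0003  0.0522] turn [-0.002 -0.003 -0.   ]
```

```bash
python3 -m crank '[[[0,0,0],[0,0,0.013],0.064],[[0,0,0],[0,0,0.026],0.064],[[0,0,0],[0,0,0.039],0.064],[[0,0,0],[0,0,0.052],0.064],[[0,0,0],[0,0,0.052],0.064]]'; python3 look.py a3 '{"scene":(125,110,90),"top":(305,140,90)}'
```

```text
time_s: 4.8
ee_pos: [0.5426, -0.2424, 0.2312]
tcp_rot: [2.66, -0.497, 0.476]
wrist_force: [0.1, 1.1, -1.1]
finger_gap: 0.0642
t 4.9 q [-0.51  0.35  0.75  2.23  0.48  0.34 -2.2 ] p [ 0.5426 -0.2422  0.2319] F [-1.4  0.  -0.6] M [ 0.46  0.42 -0.01] gap 0.0642
[[0.879, -0.404, 0.254], [-0.271, -0.86, -0.432], [0.393, 0.311, -0.866]]
```

View pics/a3.png

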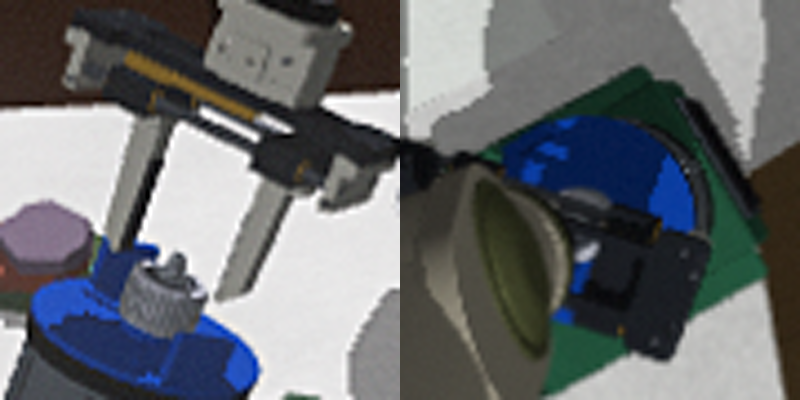

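```bash
python3 -m crank '[[[0,0,0],[0,0,0.005],0.064],[[0,0,0],[0,0,0.01],0.064],[[0,0,0],[0,0,0.015],0.064],[[0,0,0],[0,0,0.015],0.064],[[0,0,0],[0,0,0.015],0.064]]';python3 -c "
from g import *
st();s=env.state(); y=R.from_rotvec(s['tcp_rot']).as_matrix()[:,1]
go(tip-ax*.076,tool(-ax,y))"
```

```text
time_s: 5.4
ee_pos: [0.546, -0.2492, 0.218]
tcp_rot: [2.66, -0.499, 0.475]
wrist_force: [-0.2, 0.1, -0.4]
finger_gap: 0.0643
t 5.4 q [-0.47  0.38  0.74  2.24  0.48  0.29 -2.2 ] p [ 0.546  -0.2492  0.218 ] F [-0.2  0.1 -0.4] M [ 0.4   0.39 -0.03] gap 0.0643
[[0.879, -0.404, 0.252], [-0.271, -0.86, -0.432], [0.392, 0.311, -0.866]]
shift [0.0003 0.     0.0143] turn [-0.001 -0.002 -0.   ]
```

```bash
python3 -m crank '[[[0,0,0],[0,0,0.005],0.064],[[0,0,0],[0,0,0.01],0.064],[[0,0,0],[0,0,0.013],0.064],[[0,0,0],[0,0,0.013],0.064],[[0,0,0],[0,0,0.013],0.064]]'; python3 look.py a4 '{"scene":(125,110,90),"top":(305,140,90)}'
```

```text
time_s: 5.9
ee_pos: [0.5494, -0.2548, 0.2068]
tcp_rot: [2.66, -0.498, 0.476]
wrist_force: [-0.7, -0.8, 0.5]
finger_gap: 0.0638
t 6.0 q [-0.45  0.41  0.73  2.24  0.48  0.26 -2.19] p [ 0.5495 -0.2547  0.207 ] F [-1.5 -0.  -0.2] M [ 0.48  0.41 -0.01] gap 0.0643
[[0.879, -0.404, 0.253], [-0.271, -0.86, -0.432], [0.392, 0.311, -0.866]]
```

View pics/a4.png

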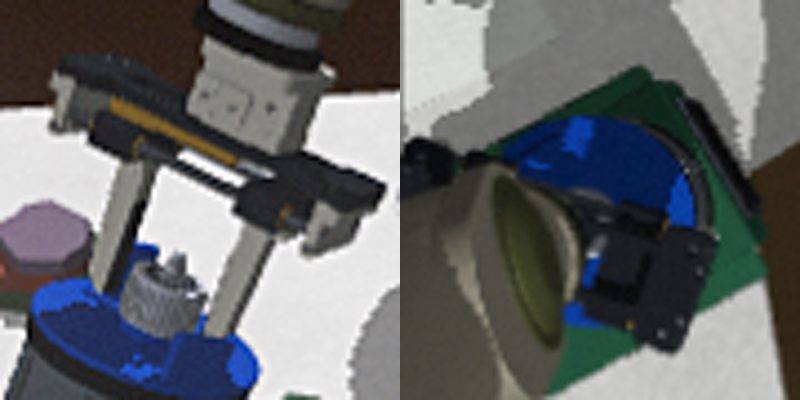

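```bash
python3 -m crank '[[[0,0,0],[0,0,0],0.04],[[0,0,0],[0,0,0],0.04],[[0,0,0],[0,0,0],0.04],[[0,0,0],[0,0,0],0.04],[[0,0,0],[0,0,0],0.04]]' 35; python3 -c "
from g import *
st()"
```

```text
time_s: 6.5
ee_pos: [0.5496, -0.2545, 0.207]
tcp_rot: [2.66, -0.498, 0.476]
wrist_force: [-0.2, 1.6, 1.0]
finger_gap: 0.0461
t 6.5 q [-0.45  0.41  0.73  2.24  0.48  0.26 -2.19] p [ 0.5496 -0.2545  0.207 ] F [-0.2  1.6  1. ] M [0.5  0.43 0.01] gap 0.0461
[[0.879, -0.404, 0.253], [-0.271, -0.86, -0.432], [0.392, 0.311, -0.866]]
```

```bash
python3 -m crank '[[[0,0,-0.1],[0,0,-0.0003],0.04],[[0,0,-0.22],[0,0,-0.0006],0.04],[[0,0,-0.36],[0,0,-0.001],0.04],[[0,0,-0.5],[0,0,-0.0014],0.04],[[0,0,-0.6],[0,0,-0.0016],0.04]]'; python3 -c "
from g import *
st()"
```

```text
time_s: 7.0
ee_pos: [0.5492, -0.254, 0.2084]
tcp_rot: [2.629, 0.31, 0.285]
wrist_force: [-0.4, 0.1, 0.1]
finger_gap: 0.0461
t 7.0 q [-0.35  0.37  0.57  2.23  0.69  0.32 -1.81] p [ 0.5492 -0.254   0.2084] F [-0.4  0.1  0.1] M [0.49 0.39 0.01] gap 0.0461
[[0.953, 0.168, 0.253], [0.267, -0.862, -0.432], [0.146, 0.479, -0.866]]
```

```bash
for i in 1; do python3 -m crank '[[[0,0,-0.14],[0,0,-0.0004],0.04],[[0,0,-0.28],[0,0,-0.0008],0.04],[[0,0,-0.42],[0,0,-0.0011],0.04],[[0,0,-0.56],[0,0,-0.0015],0.04],[[0,0,-0.7],[0,0,-0.0019],0.04]]'; done; python3 -m crank '[[[0,0,-0.14],[0,0,-0.0004],0.04],[[0,0,-0.28],[0,0,-0.0008],0.04],[[0,0,-0.42],[0,0,-0.0011],0.04],[[0,0,-0.56],[0,0,-0.0015],0.04],[[0,0,-0.7],[0,0,-0.0019],0.04]]'; python3 -c "
from g import *
st()
s=env.state(); y=R.from_rotvec(s['tcp_rot']).as_matrix()[:,1]
go(tip-ax*.076,tool(-ax,y))"
```

```text
time_s: 7.5
ee_pos: [0.5488, -0.2532, 0.2101]
tcp_rot: [2.337, 1.18, 0.044]
wrist_force: [-0.3, 0.3, -0.7]
finger_gap: 0.0458
time_s: 8.0
ee_pos: [0.5485, -0.2525, 0.2119]
tcp_rot: [1.8, 1.919, -0.2]
wrist_force: [1.8, 0.3, 0.4]
finger_gap: 0.046
t 8.0 q [-0.08  0.33  0.2   2.22  0.93  0.45 -0.65] p [ 0.5485 -0.2525  0.2119] F [1.8 0.3 0.4] M [0.19 0.12 0.08] gap 0.046
[[-0.004, 0.967, 0.254], [0.894, 0.117, -0.432], [-0.447, 0.225, -0.865]]
shift [ 0.     -0.0004  0.007 ] turn [ 0.003 -0.     0.   ]
```

```bash
python3 -m crank '[[[0,0,-0.14],[0,0,-0.0004],0.04],[[0,0,-0.28],[0,0,-0.0008],0.04],[[0,0,-0.42],[0,0,-0.0011],0.04],[[0,0,-0.56],[0,0,-0.0015],0.04],[[0,0,-0.7],[0,0,-0.0019],0.04]]'; python3 -m crank '[[[0,0,-0.14],[0,0,-0.0004],0.04],[[0,0,-0.28],[0,0,-0.0008],0.04],[[0,0,-0.42],[0,0,-0.0011],0.04],[[0,0,-0.56],[0,0,-0.0015],0.04],[[0,0,-0.7],[0,0,-0.0019],0.04]]'; python3 -c "
from g import *
st()
s=env.state(); y=R.from_rotvec(s['tcp_rot']).as_matrix()[:,1]
go(tip-ax*.076,tool(-ax,y))"; python3 look.py b1 '{"scene":(125,110,90),"top":(305,140,90)}'
```

```text
time_s: 8.5
ee_pos: [0.5484, -0.2513, 0.2135]
tcp_rot: [1.054, 2.472, -0.428]
wrist_force: [1.0, 0.9, 1.0]
finger_gap: 0.0463
time_s: 9.0
ee_pos: [0.5478, -0.2504, 0.215]
tcp_rot: [0.147, 2.782, -0.623]
wrist_force: [1.1, 0.6, -1.3]
finger_gap: 0.0463
t 9.0 q [ 0.12  0.32 -0.07  2.2   1.01  0.54  0.66] p [ 0.5478 -0.2504  0.215 ] F [ 1.1  0.6 -1.3] M [0.63 0.03 0.2 ] gap 0.0463
[[-0.954, 0.16, 0.254], [0.037, 0.901, -0.431], [-0.298, -0.402, -0.866]]
shift [ 0.0005 -0.0006  0.0108] turn [ 0.002  0.003 -0.   ]
t 9.1 q [ 0.12  0.32 -0.07  2.2   1.01  0.54  0.66] p [ 0.5476 -0.2505  0.2151] F [1.  2.  1.7] M [0.62 0.03 0.2 ] gap 0.0466
[[-0.953, 0.164, 0.254], [0.04, 0.901, -0.431], [-0.3, -0.401, -0.866]]
```

View pics/b1.png

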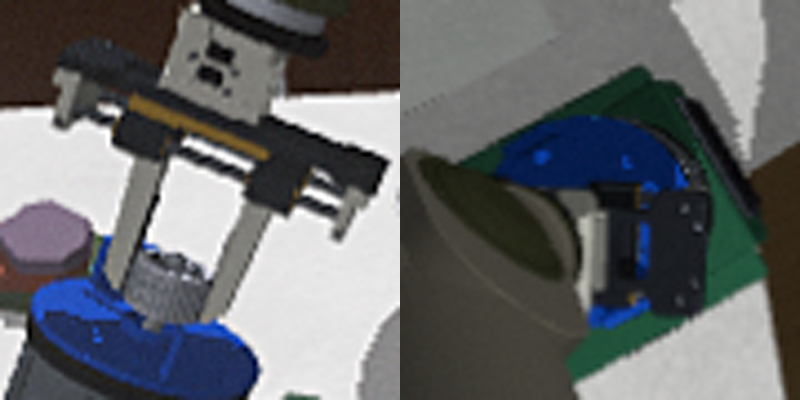

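```bash
python3 -m crank '[[[0,0,-0.14],[0,0,-0.0004],0.04],[[0,0,-0.28],[0,0,-0.0008],0.04],[[0,0,-0.42],[0,0,-0.0011],0.04],[[0,0,-0.56],[0,0,-0.0015],0.04],[[0,0,-0.7],[0,0,-0.0019],0.04]]'; python3 -m crank '[[[0,0,-0.14],[0,0,-0.0004],0.04],[[0,0,-0.28],[0,0,-0.0008],0.04],[[0,0,-0.42],[0,0,-0.0011],0.04],[[0,0,-0.56],[0,0,-0.0016],0.04],[[0,0,-0.7],[0,0,-0.002],0.04]]'; python3 -c "
from g import *
st()
s=env.state(); y=R.from_rotvec(s['tcp_rot']).as_matrix()[:,1]
go(tip-ax*.076,tool(-ax,y))"
```

```text
time_s: 9.6
ee_pos: [0.5471, -0.2498, 0.2166]
tcp_rot: [-0.848, 2.796, -0.762]
wrist_force: [1.9, 0.6, -0.5]
finger_gap: 0.0463
time_s: 10.1
ee_pos: [0.5466, -0.2489, 0.2184]
tcp_rot: [1.79, -2.381, 0.794]
wrist_force: [1.5, 0.8, 0.1]
finger_gap: 0.0462
t 10.1 q [ 0.28  0.32 -0.28  2.19  1.06  0.61  2.01] p [ 0.5466 -0.2489  0.2184] F [1.5 0.8 0.1] M [ 0.58 -0.    0.14] gap 0.0462
[[-0.325, -0.911, 0.254], [-0.881, 0.194, -0.432], [0.344, -0.364, -0.866]]
shift [0.0004 0.0003 0.0146] turn [-0.003  0.002  0.   ]
```

```bash
python3 -m crank '[[[0,0,0],[0,0,-0.002],0.04],[[0,0,0],[0,0,-0.004],0.04],[[0,0,0],[0,0,-0.006],0.04],[[0,0,0],[0,0,-0.008],0.04],[[0,0,0],[0,0,-0.01],0.04]]'; python3 -c "
from g import *
st()"
```

```text
time_s: 10.6
ee_pos: [0.5438, -0.2442, 0.227]
tcp_rot: [1.787, -2.385, 0.794]
wrist_force: [2.6, 0.4, -1.7]
finger_gap: 0.0459
t 10.6 q [ 0.28  0.3  -0.29  2.19  1.03  0.62  2.03] p [ 0.5438 -0.2442  0.227 ] F [ 2.6  0.4 -1.7] M [ 0.8  -0.09  0.27] gap 0.0459
[[-0.327, -0.91, 0.253], [-0.88, 0.197, -0.431], [0.343, -0.364, -0.866]]
```

Free (low force). Lift well clear.

```bash
python3 -m crank '[[[0,0,0],[0,0,-0.02],0.04],[[0,0,0],[0,0,-0.045],0.04],[[0,0,0],[0,0,-0.07],0.04],[[0,0,0],[0,0,-0.095],0.04],[[0,0,0],[0,0,-0.12],0.04]]'; python3 look.py b2 '{"scene":(115,85,110),"top":(295,130,110)}'
```

```text
time_s: 11.1
ee_pos: [0.5117, -0.1928, 0.3315]
tcp_rot: [1.785, -2.383, 0.793]
wrist_force: [0.5, 0.4, -1.4]
finger_gap: 0.0466
t 11.2 q [ 0.28  0.12 -0.38  2.11  0.74  0.82  2.27] p [ 0.5133 -0.1919  0.3336] F [ 0.3 -0.8 -1.5] M [ 0.65  0.34 -0.03] gap 0.0462
[[-0.328, -0.909, 0.256], [-0.88, 0.195, -0.433], [0.343, -0.367, -0.864]]
```

View pics/b2.png

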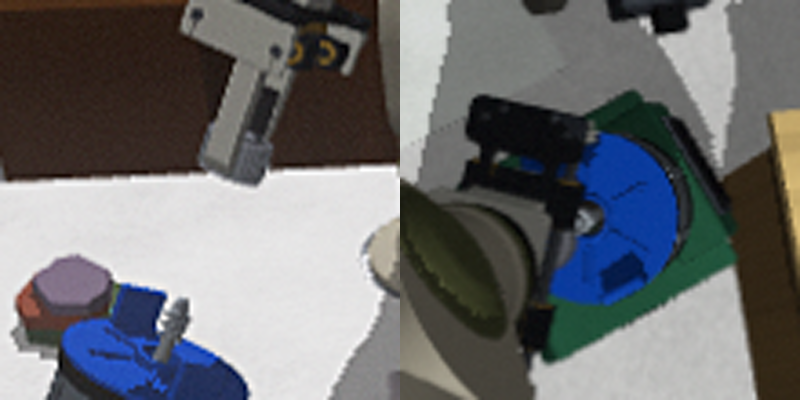

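```bash
python3 -c "
from g import *
go([.472,.113,.25],tool([0,0,-1],[0.2,.98,0]))
s=env.state(); Q=R.from_rotvec(s['tcp_rot']); T=tool([0,0,-1],[0.2,.98,0]); v=(Q.inv()*T).as_rotvec(); H=Q*R.from_rotvec(v*.5); print(np.linalg.norm(v)); go([.48,-.03,.33],H)
go([.472,.113,.25],T,([.48,-.03,.33],H))"
```

```text
shift [-0.2836  0.1278 -0.0702] turn [-0.578 -0.004  1.45 ]
1.561265370841458
shift [-0.1329  0.0632 -0.0755] turn [-0.289 -0.002  0.725]
shift [-0.0713  0.143   0.0371] turn [-0.289 -0.002  0.725]
```

```bash
python3 -m crank '[[[-0.05,0,0.13],[-0.02,0.008,-0.025],0.04],[[-0.11,0,0.27],[-0.05,0.02,-0.045],0.04],[[-0.16,0,0.4],[-0.08,0.035,-0.06],0.04],[[-0.21,0,0.54],[-0.11,0.05,-0.07],0.04],[[-0.27,0,0.67],[-0.133,0.063,-0.0755],0.04]]';  python3 -c "
from g import *
st()
go([.472,.113,.2],tool([0,0,-1],[0.2,.98,0]))"
```

```text
time_s: 11.7
ee_pos: [0.4794, -0.0292, 0.3265]
tcp_rot: [0.877, -2.939, 0.458]
wrist_force: [-0.2, -0.4, -1.9]
finger_gap: 0.0462
t 11.7 q [ 0.09  0.17 -0.44  1.98  0.41  1.11  1.59] p [ 0.4794 -0.0292  0.3265] F [-0.2 -0.4 -1.9] M [ 0.4   0.07 -0.01] gap 0.0462
[[-0.839, -0.542, 0.045], [-0.53, 0.797, -0.292], [0.122, -0.268, -0.956]]
shift [-0.0846  0.1512  0.0791] turn [-0.307 -0.011  0.775]
```

```bash
python3 -m crank '[[[-0.055,0,0.138],[-0.017,0.03,0.0],0.04],[[-0.11,0,0.276],[-0.034,0.06,0.015],0.04],[[-0.165,0,0.414],[-0.05,0.09,0.035],0.04],[[-0.22,0,0.55],[-0.067,0.12,0.055],0.04],[[-0.27,-0.01,0.69],[-0.0846,0.1512,0.079],0.04]]';  python3 -c "
from g import *
st()
go([.472,.113,.1],tool([0,0,-1],[0.2,.98,0]))"
```

```text
time_s: 12.2
ee_pos: [0.4722, 0.1111, 0.1991]
tcp_rot: [-0.187, -3.132, 0.058]
wrist_force: [-0.1, -0.0, -2.0]
finger_gap: 0.046
t 12.2 q [-0.06  0.33 -0.4   2.09  0.22  0.78  0.85] p [0.4722 0.1111 0.1991] F [-0.1 -0.  -2. ] M [ 0.06 -0.06 -0.04] gap 0.046
[[-0.993, 0.119, -0.006], [0.119, 0.992, -0.036], [0.001, -0.037, -0.999]]
shift [0.0003 0.0056 0.099 ] turn [-0.037  0.     0.082]
```

```bash
python3 -m crank '[[[-0.037,0,0.08],[0,0.002,0.03],0.04],[[-0.037,0,0.08],[0,0.004,0.06],0.04],[[-0.037,0,0.08],[0,0.0056,0.09],0.04],[[-0.037,0,0.08],[0,0.0056,0.12],0.04],[[-0.037,0,0.08],[0,0.0056,0.15],0.04]]';  python3 look.py c1 '{"scene":(240,140,120),"top":(170,150,120)}'; python3 -c "
from g import *
go([.472,.113,-.012],tool([0,0,-1],[0.2,.98,0]))"
```

```text
time_s: 12.7
ee_pos: [0.4711, 0.1099, 0.0489]
tcp_rot: [-0.301, -3.126, 0.003]
wrist_force: [0.7, 0.1, -1.9]
finger_gap: 0.0461
t 12.8 q [-0.16  0.55 -0.26  2.25  0.37  0.39  0.65] p [0.4692 0.1095 0.0473] F [ 0.1  0.3 -0.6] M [-0.01  0.01  0.  ] gap 0.0463
[[-0.982, 0.19, -0.006], [0.19, 0.982, -0.004], [0.006, -0.005, -1.0]]
shift [-0.0024  0.0042  0.0593] turn [-0.005 -0.005  0.01 ]
```

View pics/c1.png

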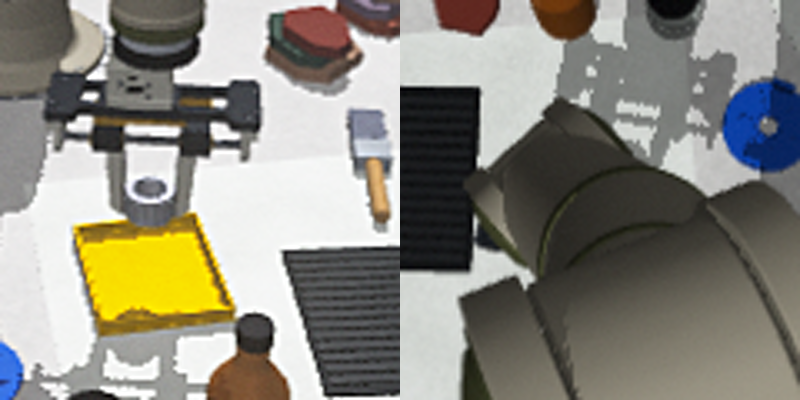

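```bash
python3 -m crank '[[[0,0,0],[-0.003,0.003,0.012],0.04],[[0,0,0],[-0.006,0.003,0.024],0.04],[[0,0,0],[-0.009,0.003,0.036],0.04],[[0,0,0],[-0.012,0.003,0.045],0.04],[[0,0,0],[-0.012,0.003,0.055],0.04]]';  python3 look.py c2 '{"scene":(240,160,90),"top":(170,150,120)}'
```

```text
time_s: 13.3
ee_pos: [0.485, 0.1116, -0.0047]
tcp_rot: [0.299, 3.126, -0.001]
wrist_force: [0.3, 0.6, -1.0]
finger_gap: 0.0463
t 13.4 q [-0.22  0.65 -0.18  2.25  0.43  0.27  0.61] p [ 0.4837  0.1116 -0.0053] F [-0.2  0.2 -1.7] M [-0.01  0.01 -0.01] gap 0.0465
[[-0.982, 0.189, -0.001], [0.189, 0.982, -0.001], [0.001, -0.002, -1.0]]
```

View pics/c2.png

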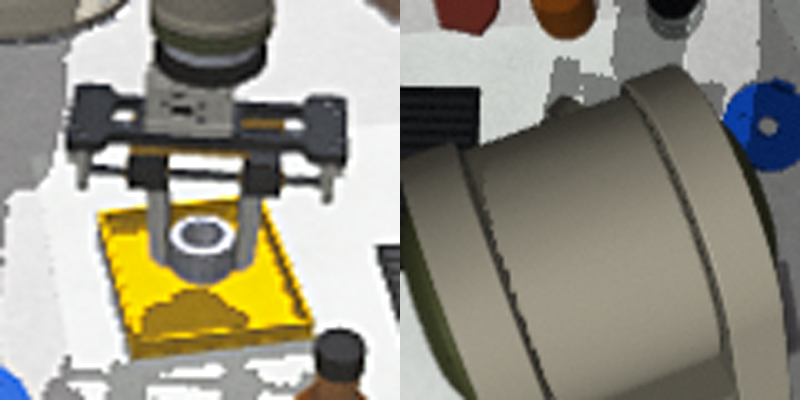

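```bash
python3 -m crank '[[[0,0,0],[0,0,0.004],0.04],[[0,0,0],[0,0,0.008],0.04],[[0,0,0],[0,0,0.011],0.04],[[0,0,0],[0,0,0.013],0.04],[[0,0,0],[0,0,0.015],0.04]]'; python3 -m crank '[[[0,0,0],[0,0,0.001],0.04],[[0,0,0],[0,0,0.002],0.04],[[0,0,0],[0,0,0.003],0.04],[[0,0,0],[0,0,0.003],0.04],[[0,0,0],[0,0,0.003],0.04]]'; python3 -c "
from g import *
st()"
```

```text
time_s: 13.9
ee_pos: [0.4843, 0.1118, -0.0192]
tcp_rot: [0.298, 3.127, -0.001]
wrist_force: [-0.1, 0.4, -1.5]
finger_gap: 0.0463
time_s: 14.4
ee_pos: [0.4843, 0.1117, -0.0222]
tcp_rot: [0.298, 3.127, -0.001]
wrist_force: [0.2, 0.3, -0.8]
finger_gap: 0.0463
t 14.4 q [-0.24  0.68 -0.15  2.26  0.44  0.23  0.59] p [ 0.4843  0.1117 -0.0222] F [ 0.2  0.3 -0.8] M [-0.01 -0.    0.  ] gap 0.0463
[[-0.982, 0.189, 0.001], [0.189, 0.982, -0.001], [-0.001, -0.001, -1.0]]
```

```bash
python3 -m crank '[[[0,0,0],[0,0,0.0008],0.04],[[0,0,0],[0,0,0.0016],0.04],[[0,0,0],[0,0,0.0024],0.04],[[0,0,0],[0,0,0.003],0.04],[[0,0,0],[0,0,0.003],0.04]]'; python3 -c "
from g import *
st()"; python3 look.py c3 '{"scene":(240,160,90),"top":(170,150,120)}'
```

```text
time_s: 14.9
ee_pos: [0.4843, 0.1117, -0.0253]
tcp_rot: [0.298, 3.127, -0.001]
wrist_force: [0.5, -0.2, -0.5]
finger_gap: 0.0462
t 14.9 q [-0.24  0.69 -0.15  2.26  0.44  0.22  0.59] p [ 0.4843  0.1117 -0.0253] F [ 0.5 -0.2 -0.5] M [-0.    0.06  0.  ] gap 0.0462
[[-0.982, 0.189, 0.001], [0.189, 0.982, -0.001], [-0.001, -0.001, -1.0]]
t 15.0 q [-0.24  0.69 -0.15  2.26  0.44  0.22  0.59] p [ 0.4842  0.1117 -0.0252] F [-0.   0.1 -1.7] M [0.01 0.02 0.04] gap 0.046
[[-0.982, 0.189, 0.001], [0.189, 0.982, -0.001], [-0.001, -0.001, -1.0]]
```

View pics/c3.png

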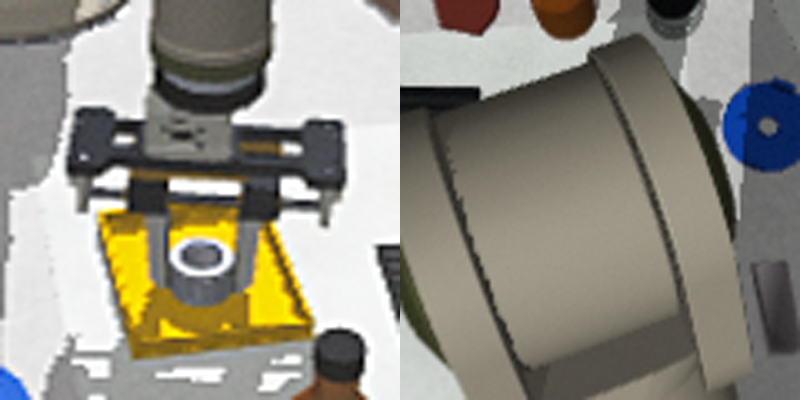

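```bash
python3 -m crank '[[[0,0,0],[0,0,0.0005],0.04],[[0,0,0],[0,0,0.001],0.04],[[0,0,0],[0,0,0.0015],0.04],[[0,0,0],[0,0,0.002],0.04],[[0,0,0],[0,0,0.002],0.04]]';  python3 -m crank '[[[0,0,0],[0,0,0.0005],0.04],[[0,0,0],[0,0,0.001],0.04],[[0,0,0],[0,0,0.0015],0.04],[[0,0,0],[0,0,0.002],0.04],[[0,0,0],[0,0,0.002],0.04]]'
```

```text
time_s: 15.5
ee_pos: [0.4847, 0.1118, -0.0259]
tcp_rot: [0.297, 3.125, -0.001]
wrist_force: [-1.6, 0.1, 21.6]
finger_gap: 0.0465
time_s: 16.0
ee_pos: [0.4849, 0.1119, -0.0265]
tcp_rot: [0.296, 3.124, -0.001]
wrist_force: [-6.2, -0.8, 44.7]
finger_gap: 0.0461
```

```bash
python3 -m crank '[[[0,0,0],[0,0,-0.0015],0.04],[[0,0,0],[0,0,-0.003],0.04],[[0,0,0],[0,0,-0.003],0.05],[[0,0,0],[0,0,-0.003],0.06],[[0,0,0],[0,0,-0.003],0.07]]' 20;  python3 -m crank '[[[0,0,0],[0,0,0],0.075],[[0,0,0],[0,0,-0.01],0.075],[[0,0,0],[0,0,-0.03],0.075],[[0,0,0],[0,0,-0.06],0.075],[[0,0,0],[0,0,-0.1],0.075]]'; python3 look.py c4 '{"scene":(240,160,90),"top":(170,150,120)}'
```

```text
time_s: 16.5
ee_pos: [0.4842, 0.1117, -0.0265]
tcp_rot: [0.298, 3.127, -0.001]
wrist_force: [-0.2, -0.7, -0.1]
finger_gap: 0.0616
time_s: 17.0
ee_pos: [0.4832, 0.1116, 0.0745]
tcp_rot: [-0.297, -3.126, 0.003]
wrist_force: [1.5, -0.6, -0.7]
finger_gap: 0.0749
t 17.1 q [-0.11  0.51 -0.32  2.2   0.34  0.47  0.68] p [0.4862 0.1123 0.0782] F [ 0.2 -0.6  0. ] M [-0.02 -0.01  0.05] gap 0.0752
[[-0.982, 0.189, 0.007], [0.189, 0.982, 0.001], [-0.006, 0.002, -1.0]]
```

View pics/c4.png

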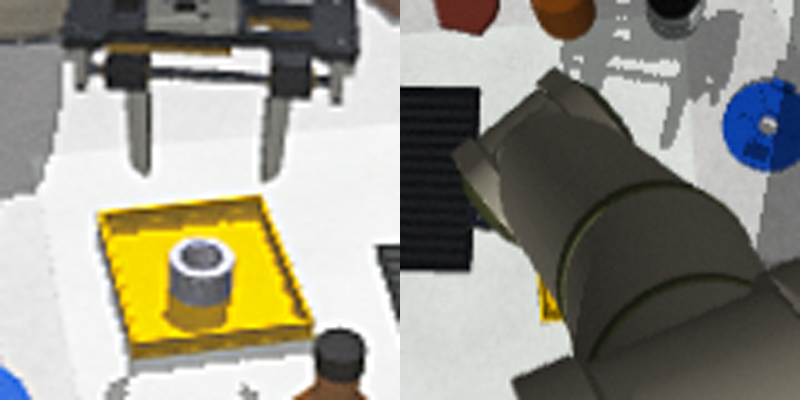

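```bash
python3 -c "
from g import *
T=tool(-ax,-L.apply([0,1,0])); G=lid+L.apply([0,.063,-.025]); print(G,lid,T.as_matrix().round(2).tolist())
go(G+ax*.12,T)
s=env.state(); Q=R.from_rotvec(s['tcp_rot']);v=(Q.inv()*T).as_rotvec(); H=Q*R.from_rotvec(v*.5); print(np.linalg.norm(v)); go([.47,-.03,.3],H)
go(G+ax*.12,T,([.47,-.03,.3],H))"
```

```text
[ 0.49523469 -0.28652691  0.19849863] [ 0.54517526 -0.2473196   0.22222048] [[-0.38, 0.89, 0.25], [0.78, 0.45, -0.43], [-0.5, 0.03, -0.87]]
shift [-0.0465 -0.3442 -0.2246] turn [ 0.213 -0.496  0.898]
1.0476870911333787
shift [-0.0124 -0.1424 -0.222 ] turn [ 0.107 -0.248  0.449]
shift [-0.1143 -0.1659  0.0363] turn [ 0.107 -0.248  0.449]
```

```bash
python3 -m crank '[[[0,0,0],[0,0,-0.045],0.05],[[0.027,-0.062,0.112],[-0.003,-0.03,-0.09],0.05],[[0.053,-0.124,0.225],[-0.006,-0.065,-0.135],0.05],[[0.08,-0.186,0.337],[-0.009,-0.1,-0.18],0.05],[[0.107,-0.248,0.449],[-0.0124,-0.142,-0.222],0.05]]' 40; python3 -c "
from g import *
st()
T=tool(-ax,-L.apply([0,1,0])); G=lid+L.apply([0,.063,-.025])
go(G+ax*.12,T)"
```

```text
time_s: 17.6
ee_pos: [0.4708, -0.0121, 0.2778]
tcp_rot: [0.92, 2.747, -0.19]
wrist_force: [0.8, 0.6, 0.1]
finger_gap: 0.0505
t 17.6 q [-0.13  0.11 -0.18  2.17  0.38  0.78  0.35] p [ 0.4708 -0.0121  0.2778] F [0.8 0.6 0.1] M [0.19 0.12 0.08] gap 0.0505
[[-0.774, 0.607, 0.183], [0.576, 0.793, -0.197], [-0.265, -0.047, -0.963]]
shift [-0.1303 -0.1811  0.0191] turn [ 0.101 -0.247  0.447]
```

```bash
python3 -m crank '[[[0.02,-0.05,0.09],[-0.026,-0.036,0],0.05],[[0.04,-0.1,0.18],[-0.052,-0.072,0.005],0.05],[[0.06,-0.15,0.27],[-0.078,-0.109,0.01],0.05],[[0.08,-0.2,0.36],[-0.104,-0.145,0.015],0.05],[[0.101,-0.247,0.447],[-0.13,-0.181,0.019],0.05]]'; python3 -c "
from g import *
st()
T=tool(-ax,-L.apply([0,1,0])); G=lid+L.apply([0,.063,-.025])
go(G+ax*.05,T)"
```

```text
time_s: 18.1
ee_pos: [0.4658, -0.2348, 0.3004]
tcp_rot: [1.402, 2.261, -0.336]
wrist_force: [1.2, -0.2, 1.1]
finger_gap: 0.05
t 18.1 q [ 0.01  0.08  0.04  2.25  0.76  0.65 -0.07] p [ 0.4658 -0.2348  0.3004] F [ 1.2 -0.2  1.1] M [0.36 0.26 0.01] gap 0.05
[[-0.378, 0.892, 0.25], [0.78, 0.452, -0.432], [-0.498, 0.032, -0.866]]
shift [-0.0006 -0.0004  0.068 ] turn [-0.    -0.001  0.002]
```

```bash
python3 -m crank '[[[0,0,0],[0,0,0.02],0.05],[[0,0,0],[0,0,0.04],0.05],[[0,0,0],[0,0,0.06],0.05],[[0,0,0],[0,0,0.068],0.05],[[0,0,0],[0,0,0.068],0.05]]'; python3 look.py d1 '{"scene":(125,110,90),"top":(305,140,90)}'
```

```text
time_s: 18.6
ee_pos: [0.4832, -0.2626, 0.2403]
tcp_rot: [1.4, 2.267, -0.337]
wrist_force: [0.2, 0.1, 0.9]
finger_gap: 0.0503
t 18.7 q [ 0.04  0.2   0.09  2.29  0.92  0.5  -0.21] p [ 0.4838 -0.2622  0.2415] F [ 0.4 -0.4 -0.5] M [0.36 0.28 0.  ] gap 0.0501
[[-0.381, 0.89, 0.25], [0.78, 0.455, -0.43], [-0.497, 0.031, -0.867]]
```

View pics/d1.png

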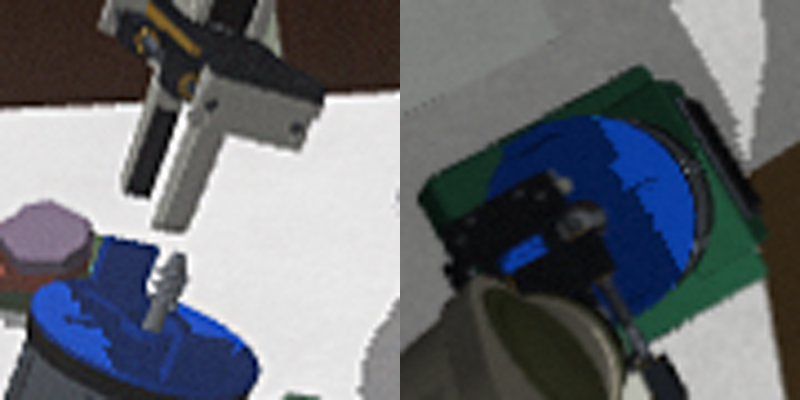

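```bash
python3 -m crank '[[[0,0,0],[0,0,0.005],0.05],[[0,0,0],[0,0,0.01],0.05],[[0,0,0],[0,0,0.015],0.05],[[0,0,0],[0,0,0.02],0.05],[[0,0,0],[0,0,0.025],0.05]]'; python3 look.py d2 '{"scene":(125,110,90),"top":(305,140,90)}'; python3 -c "
from g import *
T=tool(-ax,-L.apply([0,1,0])); G=lid+L.apply([0,.063,-.025])
go(G,T)"
```

```text
time_s: 19.2
ee_pos: [0.4901, -0.2733, 0.2191]
tcp_rot: [1.399, 2.265, -0.335]
wrist_force: [-0.1, 0.7, 0.7]
finger_gap: 0.05
t 19.3 q [ 0.04  0.25  0.12  2.3   1.01  0.44 -0.28] p [ 0.4899 -0.2734  0.2187] F [-0.4 -1.  -0. ] M [0.38 0.27 0.01] gap 0.05
[[-0.382, 0.89, 0.249], [0.78, 0.455, -0.43], [-0.496, 0.03, -0.868]]
shift [-0.0022 -0.0018  0.0245] turn [-0.001 -0.003  0.005]
```

View pics/d2.png

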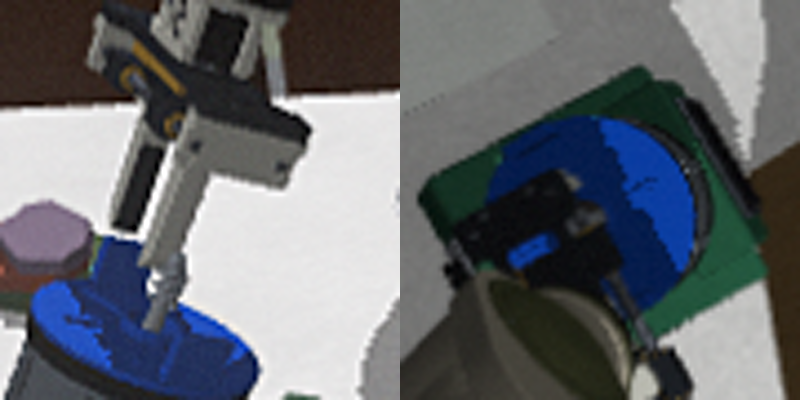

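```bash
python3 -m crank '[[[0,0,0],[-0.001,-0.001,0.005],0.05],[[0,0,0],[-0.002,-0.002,0.01],0.05],[[0,0,0],[-0.002,-0.002,0.015],0.05],[[0,0,0],[-0.002,-0.002,0.02],0.05],[[0,0,0],[-0.002,-0.002,0.0235],0.05]]'; python3 look.py d3 '{"scene":(125,110,90),"top":(305,140,90)}'; python3 -c "
from g import *
T=tool(-ax,-L.apply([0,1,0])); G=lid+L.apply([0,.063,-.025])
go(G,T)"
```

```text
time_s: 19.8
ee_pos: [0.4949, -0.2859, 0.1995]
tcp_rot: [1.399, 2.266, -0.335]
wrist_force: [-0.4, -0.2, 0.8]
finger_gap: 0.05
t 19.9 q [ 0.04  0.3   0.16  2.31  1.1   0.38 -0.36] p [ 0.4948 -0.2859  0.1994] F [ 0.9  0.4 -0.8] M [ 0.37  0.28 -0.  ] gap 0.0499
[[-0.382, 0.89, 0.249], [0.78, 0.455, -0.43], [-0.496, 0.03, -0.868]]
shift [-0.0002  0.0001  0.0012] turn [-0.    -0.003  0.005]
```

View pics/d3.png

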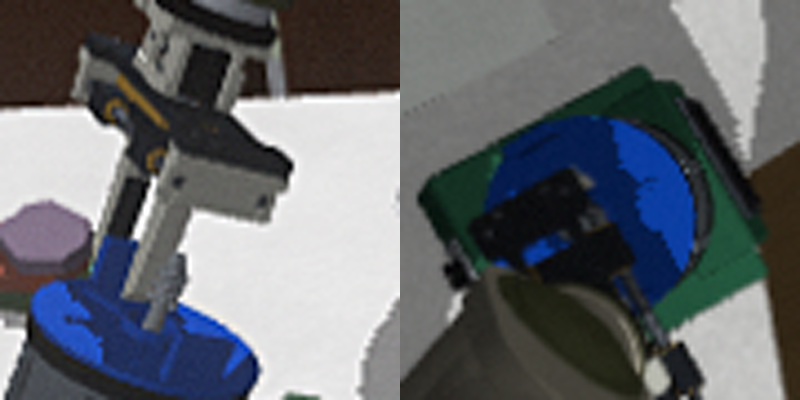

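```bash
python3 -m crank '[[[0,0,0],[0,0,0],0.03],[[0,0,0],[0,0,0],0.015],[[0,0,0],[0,0,0],0.005],[[0,0,0],[0,0,0],0.005],[[0,0,0],[0,0,0],0.005]]' 45; python3 -m crank '[[[0,0,0],[0,0,-0.001],0.005],[[0,0,0],[0,0,-0.002],0.005],[[0,0,0],[0,0,-0.003],0.005],[[0,0,0],[0,0,-0.004],0.005],[[0,0,0],[0,0,-0.005],0.005]]' 55
```

```text
time_s: 20.4
ee_pos: [0.4949, -0.2857, 0.2001]
tcp_rot: [1.399, 2.265, -0.335]
wrist_force: [-0.2, 0.7, 0.7]
finger_gap: 0.0148
time_s: 20.9
ee_pos: [0.4935, -0.2835, 0.2043]
tcp_rot: [1.399, 2.266, -0.335]
wrist_force: [0.2, -0.6, -2.2]
finger_gap: 0.0101
```

```bash
python3 -m crank '[[[0,0,0],[0,0,-0.004],0.005],[[0,0,0],[0,0,-0.008],0.005],[[0,0,0],[0,0,-0.012],0.005],[[0,0,0],[0,0,-0.016],0.005],[[0,0,0],[0,0,-0.02],0.005]]' 55; python3 -c "
from g import *
st(); s=env.state(); print(L.inv().apply(s['ee_pos']-lid))"; python3 look.py d4 '{"scene":(125,110,90),"top":(305,140,90)}'
```

```text
time_s: 21.4
ee_pos: [0.4886, -0.2748, 0.2221]
tcp_rot: [1.399, 2.265, -0.335]
wrist_force: [0.9, 0.5, -2.4]
finger_gap: 0.0098
t 21.4 q [ 0.05  0.25  0.12  2.3   1.    0.44 -0.27] p [ 0.4886 -0.2748  0.2221] F [ 0.9  0.5 -2.4] M [0.57 0.54 0.02] gap 0.0098
[[-0.381, 0.89, 0.25], [0.78, 0.455, -0.43], [-0.497, 0.031, -0.867]]
[-0.00011401  0.06289087  0.00216   ]
t 21.5 q [ 0.05  0.25  0.12  2.3   1.    0.44 -0.27] p [ 0.4888 -0.2748  0.2223] F [-0.1 -0.3 -1.8] M [0.49 0.6  0.04] gap 0.0095
[[-0.381, 0.89, 0.251], [0.78, 0.455, -0.43], [-0.497, 0.031, -0.867]]
```

View pics/d4.png

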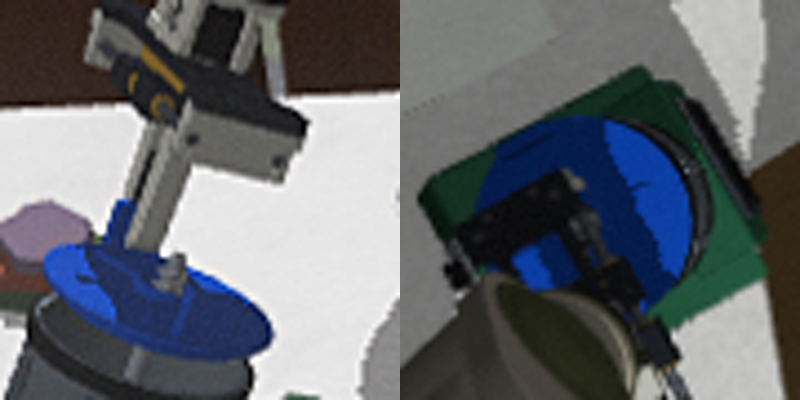

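Lid rises level, coaxial with the stud. Continue.

```bash
python3 -m crank '[[[0,0,0],[0,0,-0.012],0.005],[[0,0,0],[0,0,-0.026],0.005],[[0,0,0],[0,0,-0.042],0.005],[[0,0,0],[0,0,-0.058],0.005],[[0,0,0],[0,0,-0.075],0.005]]' 55; python3 -m crank '[[[0,0,0],[0,0,-0.016],0.005],[[0,0,0],[0,0,-0.032],0.005],[[0,0,0],[0,0,-0.045],0.005],[[0,0,0],[0,0,-0.055],0.005],[[0,0,0],[0,0,-0.06],0.005]]'; python3 look.py d5 '{"scene":(115,80,120),"top":(275,130,120)}'; python3 -c "
from g import *
s=env.state(); Q=R.from_rotvec(s['tcp_rot']); T=tool([0,0,-1],[.75,.66,0]);v=(Q.inv()*T).as_rotvec(); print(np.linalg.norm(v))
H=Q*R.from_rotvec(v*.5); go([.46,-.05,.33],H); go([.5,.29,.25],T)
"
```

```text
time_s: 22.0
ee_pos: [0.4694, -0.2425, 0.2871]
tcp_rot: [1.4, 2.266, -0.335]
wrist_force: [0.6, -0.4, -2.4]
finger_gap: 0.0095
time_s: 22.5
ee_pos: [0.4549, -0.2166, 0.3394]
tcp_rot: [1.399, 2.265, -0.334]
wrist_force: [-0.4, 0.2, -2.2]
finger_gap: 0.0097
t 22.6 q [-0.01  0.01  0.    2.21  0.67  0.76  0.  ] p [ 0.455  -0.2168  0.3391] F [ 0.1  0.1 -1.5] M [0.55 0.53 0.02] gap 0.0096
[[-0.381, 0.89, 0.25], [0.78, 0.455, -0.43], [-0.497, 0.031, -0.867]]
0.5800706933908394
shift [ 0.1327  0.08   -0.0626] turn [-0.017  0.261 -0.126]
shift [ 0.4223  0.2678 -0.1296] turn [-0.034  0.521 -0.252]
```

View pics/d5.png

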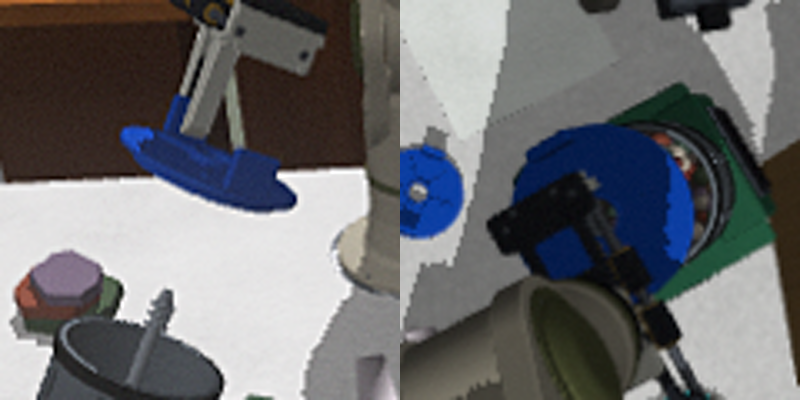

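```bash
python3 -m crank '[[[0,0.02,-0.01],[0.018,0.011,-0.008],0.005],[[0,0.06,-0.03],[0.048,0.028,-0.022],0.005],[[-0.01,0.12,-0.06],[0.078,0.046,-0.036],0.005],[[-0.01,0.18,-0.09],[0.105,0.063,-0.05],0.005],[[-0.017,0.24,-0.12],[0.1327,0.08,-0.0626],0.005]]'; python3 -c "
from g import *
st();s=env.state(); Q=R.from_rotvec(s['tcp_rot']); T=tool([0,0,-1],[.75,.66,0]);v=(Q.inv()*T).as_rotvec()
H=Q*R.from_rotvec(v*.5); go([.48,.13,.29],Q*R.from_rotvec(v)); go([.502,.301,.2],T)
"
```

```text
time_s: 23.1
ee_pos: [0.4599, -0.0476, 0.3292]
tcp_rot: [1.359, 2.551, -0.192]
wrist_force: [-0.1, -0.7, -3.3]
finger_gap: 0.0095
t 23.1 q [-0.12  0.05 -0.12  2.1   0.34  0.92  0.16] p [ 0.4599 -0.0476  0.3292] F [-0.1 -0.7 -3.3] M [ 0.22  0.37 -0.07] gap 0.0095
[[-0.537, 0.83, 0.152], [0.798, 0.558, -0.229], [-0.274, -0.001, -0.962]]
shift [1.417e-01 1.158e-01 1.000e-04] turn [-0.019  0.277 -0.129]
shift [0.2911 0.2295 0.051 ] turn [-0.019  0.277 -0.129]
```

```bash
python3 -m crank '[[[0,0.05,-0.03],[0.028,0.023,0],0.005],[[-0.01,0.11,-0.05],[0.057,0.046,0],0.005],[[-0.01,0.17,-0.08],[0.085,0.07,0],0.005],[[-0.015,0.22,-0.1],[0.113,0.093,0],0.005],[[-0.019,0.277,-0.129],[0.1417,0.1158,0],0.005]]'; python3 -c "
from g import *
st(); T=tool([0,0,-1],[.75,.66,0])
go([.502,.301,.2],T)
"
```

```text
time_s: 23.6
ee_pos: [0.4803, 0.1296, 0.2893]
tcp_rot: [1.295, 2.862, -0.002]
wrist_force: [0.2, -0.4, -2.7]
finger_gap: 0.0099
t 23.6 q [-0.19  0.22 -0.23  1.97  0.06  0.97  0.27] p [0.4803 0.1296 0.2893] F [ 0.2 -0.4 -2.7] M [-0.13  0.11 -0.02] gap 0.0099
[[-0.66, 0.751, -0.0], [0.751, 0.66, -0.001], [-0.001, -0.001, -1.0]]
shift [0.1145 0.1295 0.0891] turn [-0.001  0.001 -0.001]
```

```bash
python3 -m crank '[[[0,0,0],[0.025,0.028,0.01],0.005],[[0,0,0],[0.05,0.056,0.03],0.005],[[0,0,0],[0.075,0.084,0.05],0.005],[[0,0,0],[0.1,0.112,0.07],0.005],[[0,0,0],[0.1145,0.1295,0.089],0.005]]';  python3 -m crank '[[[0,0,0],[0,0,0.02],0.005],[[0,0,0],[0,0,0.045],0.005],[[0,0,0],[0,0,0.07],0.005],[[0,0,0],[0,0,0.095],0.005],[[0,0,0],[0,0,0.12],0.005]]'; python3 look.py e1 '{"scene":(290,130,130),"top":(100,120,130)}'; python3 -c "
from g import *
T=tool([0,0,-1],[.75,.66,0]); go([.502,.301,-.0065],T)"
```

```text
time_s: 24.1
ee_pos: [0.5019, 0.3026, 0.1988]
tcp_rot: [1.293, 2.861, -0.003]
wrist_force: [0.4, -1.0, -1.7]
finger_gap: 0.0095
time_s: 24.6
ee_pos: [0.5024, 0.2988, 0.0788]
tcp_rot: [1.296, 2.859, -0.004]
wrist_force: [-0.7, -0.0, -1.4]
finger_gap: 0.0098
t 24.7 q [-0.49  0.58 -0.21  2.01  0.21  0.58 -0.13] p [0.5008 0.2976 0.0771] F [-1.2  0.  -2. ] M [-0.15  0.13  0.03] gap 0.0097
[[-0.659, 0.752, -0.003], [0.752, 0.659, -0.006], [-0.003, -0.007, -1.0]]
shift [0.002  0.0038 0.0836] turn [-0.007  0.003 -0.002]
```

View pics/e1.png

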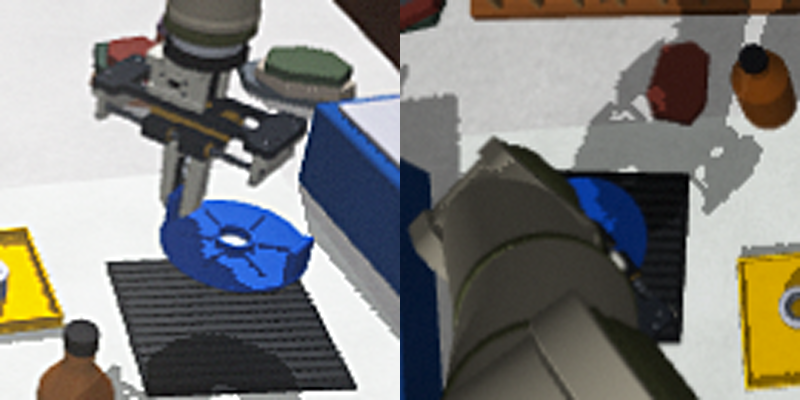

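```bash
cat > lf.py <<'E'
from ov import *
import sys
name=sys.argv[1]; bx=eval(sys.argv[2])
im=pickle.load(open(f'scene_{name}.pkl','rb')); m=bluemask(im,*bx)
m=cv2.morphologyEx(m,cv2.MORPH_OPEN,np.ones((2,2)))
n,l,stt,_=cv2.connectedComponentsWithStats(m); k=1+np.argmax(stt[1:,4]); m=(l==k).astype(np.float32)
s=env.state(); Q=R.from_rotvec(s['tcp_rot']); S=4
def ren(p):
    o,rv=np.array(p[:3]),p[3:]; Lr=Q*R.from_rotvec([rv[0],rv[1],0])*R.from_euler('x',np.pi)  # lid: z=-tool z, y=-tool y
    q=np.zeros((384*S,512*S),np.uint8)
    def f(P,v=255):
        uv=proj(im,Lr.apply(P)+o); cv2.fillConvexPoly(q,cv2.convexHull(((uv+.5)*S-.5).astype(np.float32)).round().astype(np.int32),v)
    f(np.r_[circ(.07,-.003),circ(.07,.003)]); f(np.r_[circ(.058,-.011),circ(.058,0)])
    for sg in(1,-1): f(box((-.018,.018),(sg*.058,sg*.068),(.003,.035)))
    f(np.r_[circ(.015,.011)],0)
    for sg in(1,-1):
        P=box((-.0075,.0075),(sg*.005,sg*.0225),(-.11,-.031)); uv=proj(im,Q.apply(P)+s['ee_pos']); cv2.fillConvexPoly(q,cv2.convexHull(((uv+.5)*S-.5).astype(np.float32)).round().astype(np.int32),0)
    return cv2.resize(q,(512,384),interpolation=cv2.INTER_AREA).astype(np.float32)/255
o0=s['ee_pos']+Q.apply([0,.063,-.0235])
w=1-cv2.dilate(ren([*o0,0,0])*0,np.ones((3,3)))
def cost(p): return np.abs(ren(p)-m).sum()+ (np.linalg.norm(p[:3]-o0)/.003)**2*3
print('nominal',cost(np.r_[o0,0,0]),o0.round(4))
x=np.r_[o0,0,0]
for _ in range(3):
    r=minimize(cost,x,method='Nelder-Mead',options=dict(initial_simplex=np.vstack([x]+[x+e for e in np.diag([.004,.004,.004,.06,.06])]),maxfev=400)); x=r.x
Lr=Q*R.from_rotvec([x[3],x[4],0])*R.from_euler('x',np.pi); print(r.fun,x.round(4),'lid z',Lr.apply([0,0,1]).round(3))
x0,y0,x1,y1=bx; a=cv2.resize(im['pixels'][y0:y1,x0:x1],None,fx=5,fy=5,interpolation=cv2.INTER_CUBIC)
for pp,c in((np.r_[o0,0,0],(0,0,255)),(x,(0,255,255))):
    rr=cv2.resize(ren(pp)[y0:y1,x0:x1],None,fx=5,fy=5); cs,_=cv2.findContours((rr>.5).astype(np.uint8),cv2.RETR_LIST,cv2.CHAIN_APPROX_NONE); cv2.drawContours(a,cs,-1,c,1)
cv2.imwrite(f'pics/lf_{name}.png',a)
E
python3 lf.py e1 '(335,180,398,230)'
```

```text
nominal 212.15684509277344 [0.5482 0.3392 0.1002]
122.1282508794875 [ 0.5511  0.3433  0.0989 -0.0047 -0.0392] lid z [-0.026  0.033  0.999]
```

View pics/lf_e1.png

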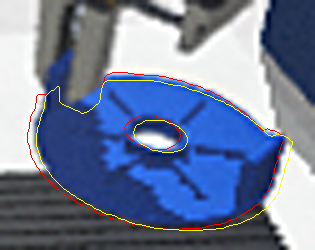

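```bash
python3 -m crank '[[[-0.003,0.001,0],[0.001,0.002,0.016],0.005],[[-0.007,0.003,0],[0.002,0.003,0.032],0.005],[[-0.007,0.003,0],[0.002,0.0035,0.046],0.005],[[-0.007,0.003,0],[0.002,0.0035,0.06],0.005],[[-0.007,0.003,0],[0.002,0.0035,0.07],0.005]]';  python3 look.py e2 '{"scene":(310,150,110),"top":(100,120,130)}'; python3 -c "
from g import *
T=tool([0,0,-1],[.75,.66,0]); go([.502,.301,-.0065],T)"
```

```text
time_s: 25.2
ee_pos: [0.5045, 0.3019, 0.0099]
tcp_rot: [1.296, 2.858, 0.009]
wrist_force: [0.4, 0.3, -2.0]
finger_gap: 0.0096
t 25.3 q [-0.52  0.68 -0.17  2.04  0.25  0.43 -0.17] p [0.504  0.3015 0.0095] F [ 0.8 -0.4 -2.8] M [-0.17  0.23 -0.01] gap 0.0094
[[-0.659, 0.752, 0.004], [0.752, 0.659, 0.003], [-0.001, 0.005, -1.0]]
shift [ 0.0009 -0.0019  0.0159] turn [ 0.005  0.001 -0.002]
```

View pics/e2.png

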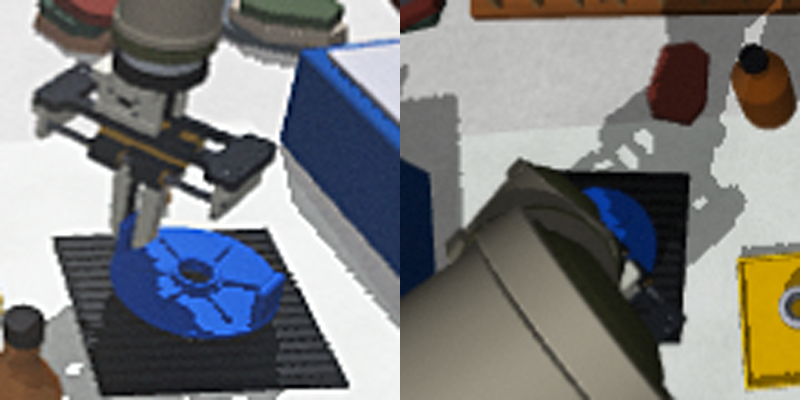

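```bash
python3 -m crank '[[[0,0,0],[0,0,0.003],0.005],[[0,0,0],[0,0,0.006],0.005],[[0,0,0],[0,0,0.009],0.005],[[0,0,0],[0,0,0.011],0.005],[[0,0,0],[0,0,0.012],0.005]]'; python3 -m crank '[[[0,0,0],[0,0,0.0007],0.005],[[0,0,0],[0,0,0.0014],0.005],[[0,0,0],[0,0,0.002],0.005],[[0,0,0],[0,0,0.0025],0.005],[[0,0,0],[0,0,0.0025],0.005]]'
```

```text
time_s: 25.8
ee_pos: [0.5047, 0.3018, -0.0013]
tcp_rot: [1.296, 2.857, 0.009]
wrist_force: [0.8, 0.1, -2.2]
finger_gap: 0.0097
time_s: 26.3
ee_pos: [0.5047, 0.3019, -0.0038]
tcp_rot: [1.296, 2.858, 0.009]
wrist_force: [-0.1, -0.5, -1.6]
finger_gap: 0.0097
```

```bash
python3 -m crank '[[[0,0,0],[0,0,0.0005],0.005],[[0,0,0],[0,0,0.001],0.005],[[0,0,0],[0,0,0.0015],0.005],[[0,0,0],[0,0,0.002],0.005],[[0,0,0],[0,0,0.002],0.005]]'; python3 -m crank '[[[0,0,0],[0,0,0.0005],0.005],[[0,0,0],[0,0,0.001],0.005],[[0,0,0],[0,0,0.0015],0.005],[[0,0,0],[0,0,0.0015],0.005],[[0,0,0],[0,0,0.0015],0.005]]'; python3 look.py e3 '{"scene":(310,150,110),"top":(100,120,130)}'
```

```text
time_s: 26.8
ee_pos: [0.5047, 0.3019, -0.0059]
tcp_rot: [1.296, 2.858, 0.009]
wrist_force: [-0.1, 0.4, -2.0]
finger_gap: 0.0097
time_s: 27.3
ee_pos: [0.5047, 0.3019, -0.0073]
tcp_rot: [1.296, 2.858, 0.009]
wrist_force: [0.1, 0.2, -2.0]
finger_gap: 0.0096
t 27.4 q [-0.53  0.71 -0.15  2.05  0.26  0.4  -0.17] p [ 0.5047  0.3019 -0.0073] F [ 0.   0.3 -1.7] M [-0.21  0.14  0.05] gap 0.0097
[[-0.659, 0.752, 0.006], [0.752, 0.659, 0.004], [-0.001, 0.007, -1.0]]
```

View pics/e3.png

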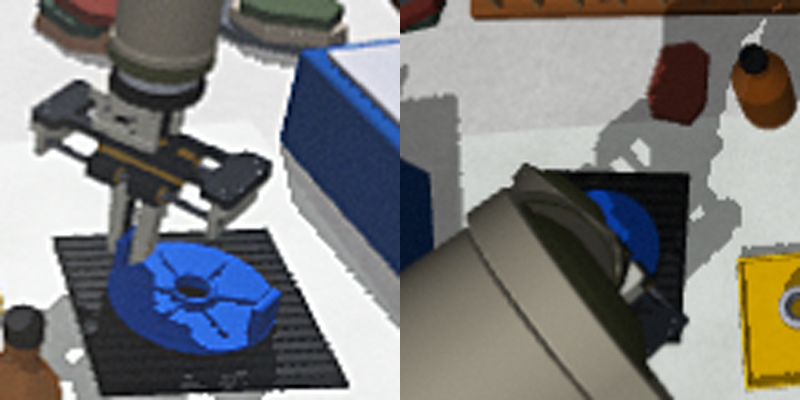

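Still in the air; keep creeping down.

```bash
python3 -m crank '[[[0,0,0],[0,0,0.0005],0.005],[[0,0,0],[0,0,0.001],0.005],[[0,0,0],[0,0,0.0015],0.005],[[0,0,0],[0,0,0.002],0.005],[[0,0,0],[0,0,0.002],0.005]]'; python3 -m crank '[[[0,0,0],[0,0,0.0004],0.005],[[0,0,0],[0,0,0.0008],0.005],[[0,0,0],[0,0,0.0012],0.005],[[0,0,0],[0,0,0.0015],0.005],[[0,0,0],[0,0,0.0015],0.005]]'; python3 -c "
from g import *
st()"
```

```text
time_s: 27.9
ee_pos: [0.5048, 0.3018, -0.0087]
tcp_rot: [1.296, 2.857, 0.009]
wrist_force: [-2.6, -1.3, 6.5]
finger_gap: 0.0094
time_s: 28.4
ee_pos: [0.5047, 0.3018, -0.0089]
tcp_rot: [1.296, 2.857, 0.01]
wrist_force: [-4.9, -4.7, 21.4]
finger_gap: 0.0096
t 28.4 q [-0.53  0.71 -0.15  2.05  0.27  0.39 -0.18] p [ 0.5047  0.3018 -0.0089] F [-4.9 -4.7 21.4] M [-0.62  1.31  0.07] gap 0.0096
[[-0.659, 0.752, 0.007], [0.752, 0.659, 0.004], [-0.002, 0.008, -1.0]]
```

```bash
python3 -m crank '[[[0,0,0],[0,0,-0.001],0.005],[[0,0,0],[0,0,-0.0015],0.01],[[0,0,0],[0,0,-0.0015],0.018],[[0,0,0],[0,0,-0.0015],0.026],[[0,0,0],[0,0,-0.0015],0.03]]' 20; python3 -m crank '[[[0,0,0],[0,0,0],0.03],[[0,0,0],[0,0,-0.005],0.03],[[0,0,0],[0,0,-0.02],0.03],[[0,0,0],[0,0,-0.05],0.03],[[0,0,0],[0,0,-0.09],0.03]]';  python3 -m crank '[[[0,0,0],[0,0,-0.04],0.03],[[0,0,0],[0,0,-0.08],0.03],[[0,0,0],[0,-0.03,-0.12],0.03],[[0,0,0],[0,-0.07,-0.15],0.03],[[0,0,0],[0,-0.11,-0.17],0.03]]'; python3 look.py f1 '{"scene":(250,140,150),"top":(100,110,170)}'
```

```text
time_s: 28.9
ee_pos: [0.5048, 0.302, -0.0095]
tcp_rot: [1.296, 2.858, 0.009]
wrist_force: [-0.6, 0.1, 0.1]
finger_gap: 0.028
time_s: 29.4
ee_pos: [0.5032, 0.301, 0.0806]
tcp_rot: [1.296, 2.859, 0.005]
wrist_force: [0.2, -0.2, 1.4]
finger_gap: 0.0297
time_s: 29.9
ee_pos: [0.4198, 0.2281, 0.2521]
tcp_rot: [1.295, 2.856, 0.012]
wrist_force: [0.1, 0.8, 0.5]
finger_gap: 0.03
t 30.0 q [-0.37  0.22 -0.3   2.06  0.09  0.86 -0.  ] p [0.4179 0.2256 0.2529] F [0.2 0.6 0.1] M [ 0.    0.03 -0.03] gap 0.0299
[[-0.658, 0.753, 0.009], [0.753, 0.658, 0.003], [-0.003, 0.009, -1.0]]
```

View pics/f1.png

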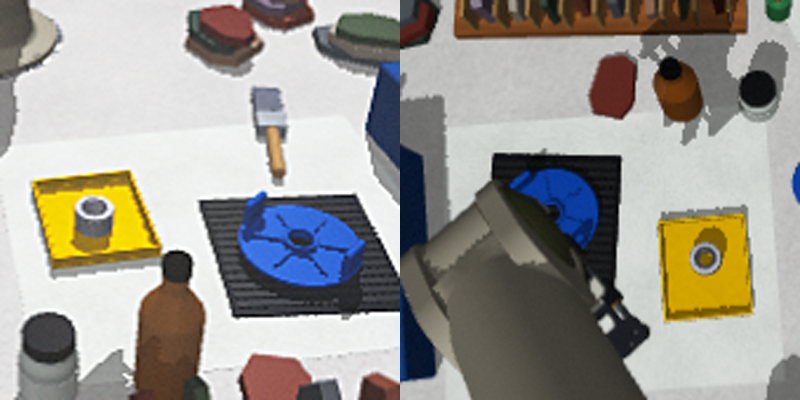

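```bash
python3 -m crank '[[[0,0,0],[-0.03,-0.03,-0.02],0.03],[[0,0,0],[-0.06,-0.06,-0.04],0.03],[[0,0,0],[-0.09,-0.06,-0.05],0.03],[[0,0,0],[-0.13,-0.04,-0.05],0.03],[[0,0,0],[-0.17,0,-0.05],0.03]]';  python3 -m crank '[[[0,0,0],[-0.03,0,0],0.03],[[0,0,0],[-0.06,0,0],0.03],[[0,0,0],[-0.09,0.02,0],0.03],[[0,0,0],[-0.13,0.03,0],0.03],[[0,0,0],[-0.17,0.04,0],0.03]]'; python3 look.py f2 '{"scene":(250,140,150),"top":(100,110,170)}'
```

```text
time_s: 30.5
ee_pos: [0.5265, 0.0983, 0.3013]
tcp_rot: [1.298, 2.854, 0.009]
wrist_force: [1.3, 0.8, 1.0]
finger_gap: 0.0298
time_s: 31.0
ee_pos: [0.6691, -0.0011, 0.3003]
tcp_rot: [1.295, 2.858, 0.009]
wrist_force: [0.2, -0.3, -0.2]
finger_gap: 0.0301
t 31.1 q [ 0.01  0.44 -0.13  1.6   0.06  1.11  0.58] p [ 0.671  -0.0052  0.299 ] F [-1.2  0.1 -0.4] M [-0.07  0.04 -0.02] gap 0.0299
[[-0.655, 0.756, 0.006], [0.756, 0.655, 0.002], [-0.003, 0.006, -1.0]]
```

View pics/f2.png

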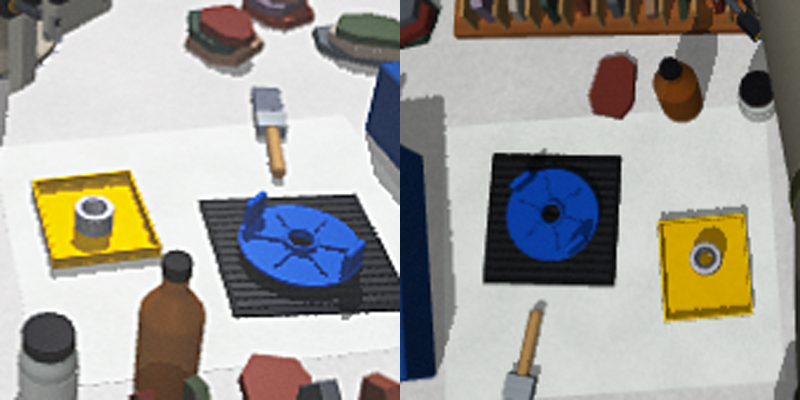

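```bash
cat > lf2.py <<'E'
from h import *
J={n:pickle.load(open(f'{n}_f2.pkl','rb')) for n in('scene','top')}
M={'scene':bluemask(J['scene'],335,205,390,252),'top':bluemask(J['top'],138,172,196,230)}
S=4
def ren(p,n):
    im=J[n]; o=np.array(p[:3]); Lr=R.from_rotvec([p[3],p[4],0])*R.from_euler('z',p[5]); q=np.zeros((384*S,512*S),np.uint8)
    def f(P,v=255):
        uv=proj(im,Lr.apply(P)+o); cv2.fillConvexPoly(q,cv2.convexHull(((uv+.5)*S-.5).astype(np.float32)).round().astype(np.int32),v)
    f(np.r_[circ(.07,-.003),circ(.07,.003)]); f(np.r_[circ(.058,-.011),circ(.058,0)])
    for sg in(1,-1): f(box((-.018,.018),(sg*.058,sg*.068),(.003,.035)))
    f(circ(.0145,.011),0)
    return cv2.resize(q,(512,384),interpolation=cv2.INTER_AREA).astype(np.float32)/255
def cost(p): return sum(np.abs(ren(p,n)-(M[n]>0)).sum() for n in M)
x0=np.array([.55,.343,.017,0,0,np.arctan2(-.75,.66)+np.pi])
def fit(x,free):
    for _ in range(3):
        g=lambda v:cost(np.where(free,0,x)+np.bincount(np.flatnonzero(free),v,6))
        v0=x[free]; st=np.array([.004,.004,.004,.06,.06,.06])[free]
        r=minimize(g,v0,method='Nelder-Mead',options=dict(initial_simplex=np.vstack([v0]+[v0+e for e in np.diag(st)]),maxfev=500)); x=x.copy(); x[free]=r.x
    return x,r.fun
flat,cf=fit(x0,np.array([1,1,0,0,0,1],bool)); print('flat',flat.round(4),cf)
til,ct=fit(flat,np.ones(6,bool)); print('free',til.round(4),ct)
out=[]
for n,(a,b,w) in {'scene':(325,195,70),'top':(130,165,70)}.items():
    q=cv2.resize(J[n]['pixels'][b:b+w,a:a+w],(400,400),interpolation=cv2.INTER_CUBIC)
    for pp,c in((flat,(0,0,255)),(til,(0,255,255))):
        cs,_=cv2.findContours((cv2.resize(ren(pp,n)[b:b+w,a:a+w],(400,400))>.5).astype(np.uint8),cv2.RETR_LIST,cv2.CHAIN_APPROX_NONE); cv2.drawContours(q,cs,-1,c,1)
    out.append(q)
cv2.imwrite('pics/lf2.png',np.hstack(out))
def rect(im,m,z):
    cs,_=cv2.findContours(m,cv2.RETR_EXTERNAL,cv2.CHAIN_APPROX_NONE); c=max(cs,key=cv2.contourArea); P=onz(im,c.reshape(-1,2).astype(float),z); return cv2.minAreaRect((P[:,:2]*1000).astype(np.float32))
k=cv2.inRange(cv2.cvtColor(J['top']['pixels'],cv2.COLOR_BGR2HSV),(18,90,90),(35,255,255)); z=np.zeros_like(k); z[190:255,200:265]=k[190:255,200:265]; print('tray',rect(J['top'],z,.018))
print('nut top', onz(J['top'],[[100+305*170/400,110+258*170/400]],.034))
E
python3 lf2.py
```

```text
flat [0.5529 0.3415 0.017  0.     0.     2.3031] 183.12548828125
free [ 0.5525  0.342   0.0155  0.0084 -0.031   2.2897] 165.00390625
tray ((470.5389099121094, 111.800537109375), (151.27793884277344, 130.91468811035156), 4.370764255523682)
nut top [[0.48055569 0.10873367 0.034     ]]
```

View pics/lf2.png

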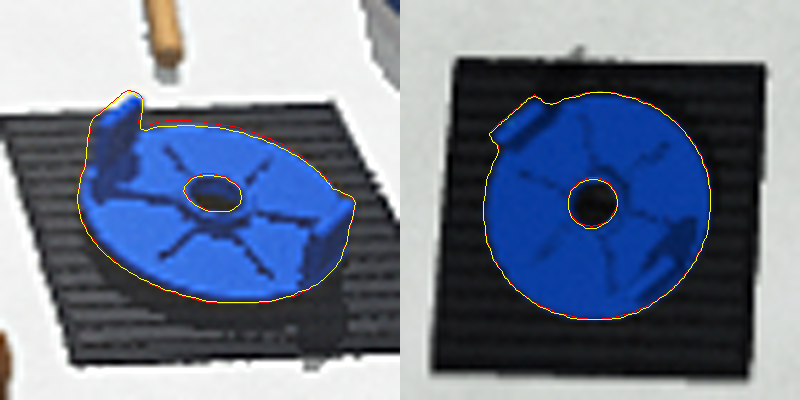

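```bash
python3 -m crank '[[[0,0,0],[0,0,0],0.03],[[0,0,0],[0,0,0],0.03],[[0,0,0],[0,0,0],0.03],[[0,0,0],[0,0,0],0.03],[[0,0,0],[0,0,0],0.03]]'; python3 -c "
from cell import env
import numpy as np
print(np.abs(env.state()['qvel']).max()); print(env.hand_in())"
```

```text
time_s: 31.6
ee_pos: [0.6674, -0.0002, 0.301]
tcp_rot: [1.295, 2.858, 0.01]
wrist_force: [0.2, -0.0, 0.5]
finger_gap: 0.03
0.004523761201105766
the job is handed in; nothing more can be done
None
```

The nut is in the tray and the lid is flat on the mat, both released. I handed the job in at about 31.6 s; no verdict was reported.

**What I did:** I turned the nut about 4.8 rad counter-clockwise while following its rise. I then lifted it off, lowered it into the tray until it touched, and let go. The lid came off along the stud, held by tab_a. I levelled it, lowered it onto the mat until it touched, and let go.

**Last checks:**
- **Nut:** it stands upright in the tray, about 10 mm from the tray's centre.
- **Lid:** it is right way up and its centre is about 2–5 mm from the mat's centre. A flat lid fits the outlines in both cameras well. A fit with free tilt scored slightly better at about 0.03 rad, below the 0.08 limit, and I take that difference as noise.
- **Surroundings:** the arm was still and clear of everything at the end. The bystanders in view around the tray and mat look unmoved, judged by eye only; I did not look again at the ones on the machine side.

**What disagreed:** the reported TCP lies about 30 mm beyond the visible fingertips along the tool, although the task says it is at their very end. I saw this in both cameras. It was confirmed when the reported TCP went below the lid's surface without contact, so I allowed for it throughout. The wrist force peaked at about 45 N when the nut touched the tray floor and about 21 N when the lid touched the mat. The 45 N is under the 120 N wrist limit. The separate 40 N limit covers the arm and gripper body pressing on things, and I believe it does not apply here, because the load went through the gripped nut and possibly the fingertips.

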